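# Unload the queue lane into the vial rack

### The job

Four unlabelled sample vials have come off the analyser track and stand in their black carriers in the steel queue lane; their order is the only record of which is which. Move all four into the empty wells of the aluminium rack in the same order: the vial nearest the lane's stop plate into the well next to the reference vial that already stands at one end of the rack, and so on, the last one into the well next to the cork. Keep the vials upright, seat each on the floor of its well, and leave the reference vial in its place.

Things in the scene. Friction and masses are not known exactly. Their poses are not given: they have to be found in the camera images.
- vial_a: glass sample vial, a plain cylinder 22 mm in diameter and 58 mm tall (glass and cap are gripped alike between 26 and 52 mm above its foot), 25 g, black cap, beige contents. Origin at the centre of its underside, z up along the vial; its yaw means nothing. Starts in puck_a, foot 18 mm above the bench; its looks do not say where it belongs.
- vial_b: glass sample vial, a plain cylinder 22 mm in diameter and 58 mm tall (glass and cap are gripped alike between 26 and 52 mm above its foot), 25 g, white cap, beige contents. Origin at the centre of its underside, z up along the vial; its yaw means nothing. Starts in puck_b, foot 18 mm above the bench; its looks do not say where it belongs.
- vial_c: glass sample vial, a plain cylinder 22 mm in diameter and 58 mm tall (glass and cap are gripped alike between 26 and 52 mm above its foot), 25 g, black cap, off-white contents. Origin at the centre of its underside, z up along the vial; its yaw means nothing. Starts in puck_c, foot 18 mm above the bench; its looks do not say where it belongs.
- vial_d: glass sample vial, a plain cylinder 22 mm in diameter and 58 mm tall (glass and cap are gripped alike between 26 and 52 mm above its foot), 25 g, white cap, off-white contents. Origin at the centre of its underside, z up along the vial; its yaw means nothing. Starts in puck_d, foot 18 mm above the bench; its looks do not say where it belongs.
- reference_vial: glass sample vial, a plain cylinder 22 mm in diameter and 58 mm tall (glass and cap are gripped alike between 26 and 52 mm above its foot), 25 g, white cap, off-white contents. Origin at the centre of its underside, z up along the vial; its yaw means nothing. Already stands in one of the rack's two end wells, its foot 18 mm above the bench; it stays there.
- puck_a: round black carrier, 40 mm wide, 22 mm tall, 25 mm bore 18 mm deep; holds vial_a at the start. Fixed, 41 mm apart, in a row of four in the queue lane (steel channel 52 mm wide). Origin at the centre of its underside, 14 mm above the bench; x points along the lane to the stop plate (farthest along +x = first in the queue); the lane's other end flares open. Lane and carriers are at most 36 mm high.
- puck_b: round black carrier, 40 mm wide, 22 mm tall, 25 mm bore 18 mm deep; holds vial_b at the start. Fixed, 41 mm apart, in a row of four in the queue lane (steel channel 52 mm wide). Origin at the centre of its underside, 14 mm above the bench; x points along the lane to the stop plate (farthest along +x = first in the queue); the lane's other end flares open. Lane and carriers are at most 36 mm high.
- puck_c: round black carrier, 40 mm wide, 22 mm tall, 25 mm bore 18 mm deep; holds vial_c at the start. Fixed, 41 mm apart, in a row of four in the queue lane (steel channel 52 mm wide). Origin at the centre of its underside, 14 mm above the bench; x points along the lane to the stop plate (farthest along +x = first in the queue); the lane's other end flares open. Lane and carriers are at most 36 mm high.
- puck_d: round black carrier, 40 mm wide, 22 mm tall, 25 mm bore 18 mm deep; holds vial_d at the start. Fixed, 41 mm apart, in a row of four in the queue lane (steel channel 52 mm wide). Origin at the centre of its underside, 14 mm above the bench; x points along the lane to the stop plate (farthest along +x = first in the queue); the lane's other end flares open. Lane and carriers are at most 36 mm high.
- rack: fixed aluminium block 250 x 52 mm, top 44 mm above the bench; origin on the bench, centred. Six wells along its x axis at x = +-20, +-60, +-100 mm, y = 0; 26 mm in diameter, floor 18 mm above the bench, mouth countersunk 45 degrees to 38 mm. One end well holds the reference vial, the other a cork; the four between are empty. A press 365 mm tall stands at world x 0.41-0.59, y 0.12-0.24.
Not all that is in view belongs to the job. Leave any green or red look-alike of the vial_b alone.

How it is judged:
By the outcome, as a careful person would: the job done as asked, in the order asked, and still so for the second after the job is handed in, with the robot touching nothing.
It also fails if it takes over 99 s, if anything falls off the work surface, if the arm or the gripper's body presses on something with over 40 N, if the wrist force passes 120 N, or if a joint passes its speed limit or range.

### The arm

A 6-joint arm with a two-finger parallel gripper is mounted at the origin on a cart in front of the work surface, level with it; the furniture and walls round the work are solid. World frame = base frame: x ahead of the robot, y to its left, z up, the work surface at z = 0. Lengths are in m, angles in rad, forces in N, time in s.
With the tool pointing down it reaches from about 0.375 to 0.9 m from the base axis. Payload 3.1 kg.
Tool frame: the origin (TCP) lies at the very end of the fingers, on their centre line; the grasp point (between the pads) lies 19 mm behind it; x points along the fingers, y is the direction in which the jaws open and shut, and the axes are right-handed (so a half turn about x gives the same grasp; the last joint's range is limited). The gripper opens to 85 mm and grips with 20 to 120 N. Pads are 22 mm wide; open, the fingers measure 114 mm over their backs; the gripper's body (76 mm by 85 mm) begins 54 mm behind the grasp point. The pads swing forward as they close: fully open they stand 13 mm farther back than shut.
Start: joints at [-1.375, 0.527, 1.433, -0, 1.181, -0.178], TCP at [0.228, -0.582, 0.209] pointing down, gripper open.
Joint ranges: [-3.08, 3.08], [-0.75, 2.2], [0.22, 2.44], [-1.43, 4.57], [0, 2.65], [-2.85, 2.85]. Speed limits (rad/s): [2.79, 2.79, 3.14, 3.14, 3.14, 3.14].

### API

Orientations are given as a unit quaternion [x, y, z, w].
In Python, from station import manip gives the robot as it stands.
- The arm moves only by the shell command python3 -m jog 'ROWS' [FORCE]. ROWS is a JSON object of lists of equal length, an entry for each row: "linear": the shift along the tool's x, y, z in cm, a list of three; "twist": the turn about the tool's x in rad; "claw": the opening, from -1 (shut) to 1 (fully open). A call has 1 to 20 rows; each row is the pose to reach, as a shift and turn from the pose commanded when the call began, along the tool's axes at that moment; what a row does not reach only later rows make up. A row lasts 1/12 s, in which the tool goes at most 41.7 mm and 7.16 degrees, less where a joint would pass 70% of its speed; a pose out of reach is approached as far as the arm can. A call with a gripper value outside its range is refused whole. The fingers move at their own pace and stop on an object; FORCE is the grip in N (left out, the last holds). Time passes only in rows, so rows that repeat a pose let the fingers close. It gives the time, the measured TCP pose, the force and the opening at its end, in the units of the state.
- manip.sense(): the state, without advancing time (a new reading comes with each control period).
- manip.snapshot(name): name is "scene" or "top" or "wrist"; returns a dict with "pixels" (480x640x3 uint8, red, green, blue), "camera_matrix" (3x3 intrinsics, pixels), "k1" (the pictures are not rectified: a ray, as slopes to the right and down, at radius r is drawn at 1 + k1 r^2 times it, then the intrinsics apply), "R" (3x3) and "t" (3): a world point X has camera coordinates R X + t. Camera axes: x right, y down, z forward; pixel columns grow to the right and rows downward; lengths in m; the calibration is good to about 2 mm. A picture is of the moment at which its call begins. There is no depth.
- manip.sign_off(): hands the job in, once; it reports no verdict.
The state is a dict: "t": time; "q": joint angles; "qd": joint speeds; "tau": joint torques, N m; "tcp_pos": TCP position; "tool_rot": TCP orientation; "force": force on the tool from outside, world axes, zero at the start; "ft_torque": the same for the moment, N m; "finger_gap": opening from 0.0 (shut) to 1.0 (fully open).
Only numpy, scipy, OpenCV 4.12 (cv2) and the standard library are available. Lean on these libraries where they do the work, as an engineer would, in place of code of your own. Each camera call takes 0.05 s, during which the arm holds its last target.

## Working session

There is one attempt and no reset: what is moved stays moved. The work goes in short steps, Python scripts to look and compute and a shell command to move; the robot and the scene stay as the last step left them, time stands still between calls to the robot, and variables do not carry over. Pictures are saved under pics/ and viewed, and the job is handed in when it is done.

```bash
ls; mkdir -p pics; python3 - <<'E'
from station import manip
import cv2
s=manip.sense(); print({k:(v if not hasattr(v,'round') else v) for k,v in s.items()})
for n in ["scene","top","wrist"]:
    p=manip.snapshot(n); cv2.imwrite(f"pics/{n}0.png",p["pixels"][:,:,::-1])
    print(n,p["camera_matrix"],p["k1"],p["R"],p["t"])
E
```

```text
pics
{'t': 0.0, 'q': array([-1.37552744e+00,  5.28436122e-01,  1.43390003e+00,  1.07766268e-05,
        1.18141074e+00, -1.78505565e-01]), 'qd': array([ 0.00063548, -0.00085364,  0.0012821 , -0.0009684 ,  0.00053563,
       -0.00020983]), 'tau': array([ 8.51976420e-04, -4.42348909e+01, -1.78023040e+01,  3.19934065e-05,
        8.36630148e-03,  5.92962948e-06]), 'tcp_pos': array([ 0.22808392, -0.58107479,  0.20765286]), 'tool_rot': array([-0.69479119, -0.13214145,  0.69479691, -0.13061817]), 'force': array([-0.75127305,  0.02362837,  1.17279839]), 'ft_torque': array([-0.03702156, -0.01985763, -0.01268415]), 'finger_gap': 1.003256116090255}
scene [[498.49028851   0.         314.97376532]
 [  0.         498.49028851 244.74367888]
 [  0.           0.           1.        ]] 0.04309348422029253 [[ 0.46305658 -0.88625844  0.01116179]
 [-0.64311395 -0.34462973 -0.68383828]
 [ 0.60990414  0.30947751 -0.72954823]] [-0.43531193  0.32307295  0.62090389]
top [[595.15524426   0.         324.15114444]
 [  0.         595.15524426 244.47199601]
 [  0.           0.           1.        ]] 0.06331423486294654 [[ 0.02691709 -0.9988777   0.03897181]
 [-0.98382071 -0.03337883 -0.17601893]
 [ 0.17712222 -0.03360336 -0.98361503]] [-0.2366943   0.52193702  0.77462612]
wrist [[335.09570765   0.         315.77239801]
 [  0.         335.09570765 236.79859925]
 [  0.           0.           1.        ]] -0.0026632512411558277 [[ 0.36573215 -0.93071626 -0.00269118]
 [-0.89787476 -0.35358526  0.26229444]
 [-0.24507326 -0.09351317 -0.96498414]] [-0.62348791 -0.03432786  0.3796262 ]
```

View pics/scene0.png

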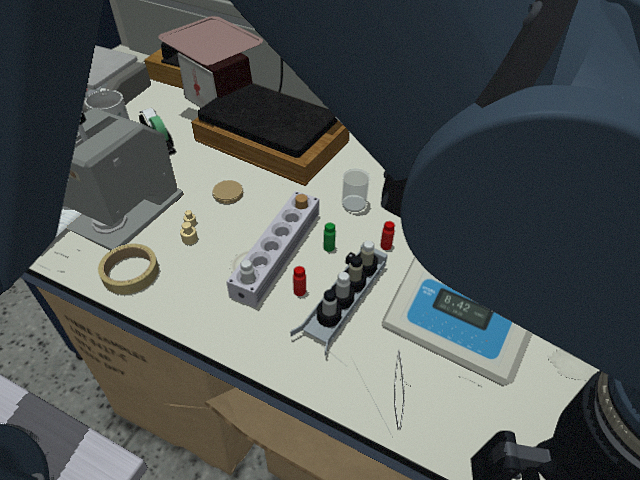

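View pics/top0.png

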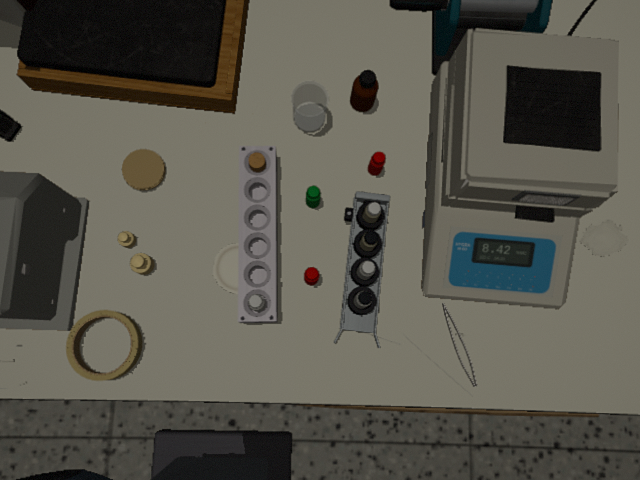

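View pics/wrist0.png

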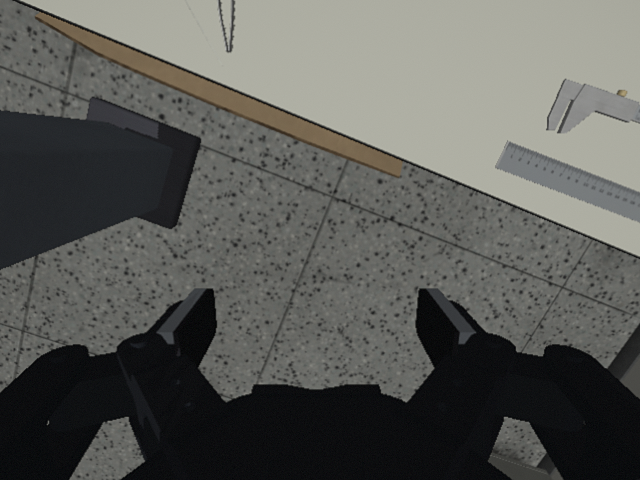

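```bash
cat > h.py <<'E'
import numpy as np, cv2
def ray(p,uv):
    K=p["camera_matrix"];k=p["k1"]
    d=np.array([(uv[0]-K[0,2])/K[0,0],(uv[1]-K[1,2])/K[1,1]]); x=d.copy()
    for _ in range(20): x=d/(1+k*(x@x))
    R=p["R"]; return -R.T@p["t"], R.T@np.array([x[0],x[1],1.])
def onz(p,uv,z):
    o,d=ray(p,uv); return o+d*(z-o[2])/d[2]
def proj(p,X):
    c=p["R"]@np.asarray(X)+p["t"]; x=c[:2]/c[2]; x=x*(1+p["k1"]*(x@x)); K=p["camera_matrix"]
    return np.array([K[0,0]*x[0]+K[0,2],K[1,1]*x[1]+K[1,2]])
def crop(p,u0,v0,u1,v1,f,name):
    im=p["pixels"][v0:v1,u0:u1,::-1]; cv2.imwrite(name,cv2.resize(im,None,fx=f,fy=f,interpolation=cv2.INTER_CUBIC))
E
python3 - <<'E'
from station import manip
from h import *
p=manip.snapshot("top"); crop(p,220,140,400,350,2.8,"pics/topc.png")
p=manip.snapshot("scene"); crop(p,220,180,400,350,3.4,"pics/scenec.png")
E
```

```text
(no output)
```

View pics/topc.png

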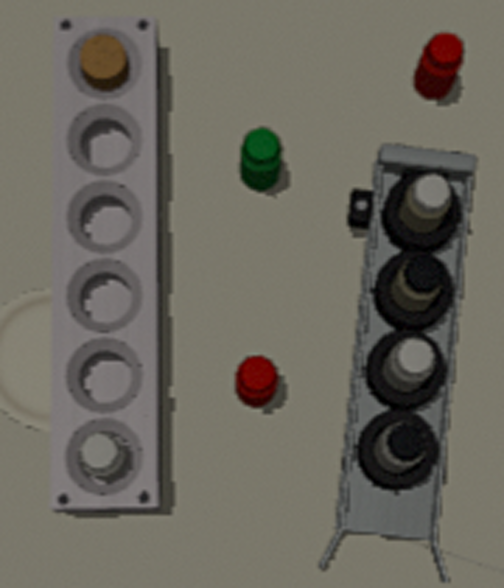

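View pics/scenec.png

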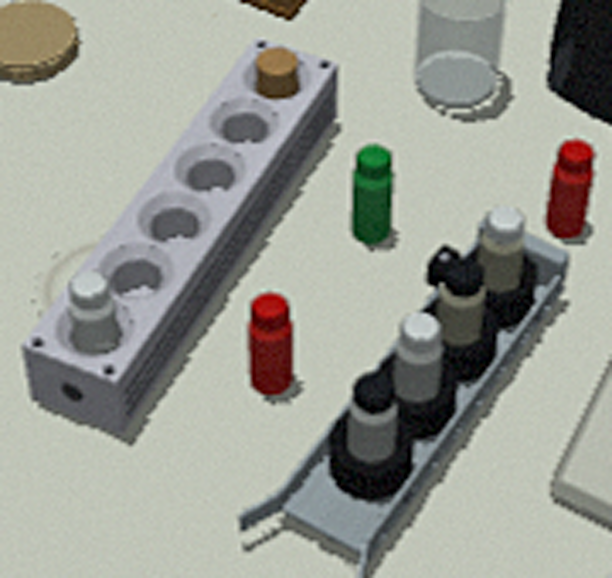

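```bash
python3 - <<'E'
from station import manip
from h import *
from scipy.spatial.transform import Rotation as Ro
np.set_printoptions(precision=4,suppress=True)
t=manip.snapshot("top"); s=manip.snapshot("scene")
# approximate from crop centres
f=2.8
W=lambda x,y:(220+x/f,140+y/f)
for n,(x,y),z in [("cork",(104,62),.044),("w4",(104,140),.044),("w3",(104,217),.044),("w2",(104,296),.044),("w1",(104,376),.044),("ref",(104,457),.044),
 ("corn1",(54,18),.044),("corn2",(157,18),.044),("corn3",(53,507),.044),("corn4",(157,507),.044),
 ("capb",(433,193),.076),("capa",(423,271),.076),("capd",(413,355),.076),("capc",(405,440),.076),
 ("pb",(421,211),.036),("pa",(414,290),.036),("pd",(406,369),.036),("pc",(399,449),.036),("refcap",(103,450),.076),
 ("red1",(256,370),.058),("green",(262,142),.058),("red2",(446,48),.058),("sensor36",(361,205),.036)]:
    X=onz(t,W(x,y),z); print(n,X, "scene px",proj(s,X))
def tri(a,b):
    A=[];B=[]
    for p,uv in((t,a),(s,b)):
        o,d=ray(p,uv);d/=np.linalg.norm(d);P=np.eye(3)-np.outer(d,d);A.append(P);B.append(P@o)
    return np.linalg.solve(sum(A),sum(B))
g=lambda x,y:(220+x/3.4,180+y/3.4)
print("sensor",tri(W(361,200),g(445,262)))
print("green top",tri(W(262,140),g(374,153)))
print("b top",tri(W(433,190),g(505,215)))
print("c top",tri(W(405,440),g(375,385)))
print("ref top",tri(W(103,450),g(90,284)))
e=manip.sense()
print(Ro.from_quat(e["tool_rot"]).as_matrix(),e["tcp_pos"])
E
```

```text
cork [ 0.6461 -0.1222  0.044 ] scene px [300.5507 202.3289]
w4 [ 0.6052 -0.1241  0.044 ] scene px [290.7679 215.7665]
w3 [ 0.5654 -0.1259  0.044 ] scene px [280.7321 229.5666]
w2 [ 0.5252 -0.1278  0.044 ] scene px [270.0261 244.3044]
w1 [ 0.4853 -0.1296  0.044 ] scene px [258.7403 259.8563]
ref [ 0.4455 -0.1315  0.044 ] scene px [246.8341 276.2798]
corn1 [ 0.6683 -0.0958  0.044 ] scene px [294.1165 191.2014]
corn2 [ 0.6706 -0.1482  0.044 ] scene px [318.638  199.0652]
corn3 [ 0.4207 -0.1081  0.044 ] scene px [226.3008 281.4655]
corn4 [ 0.422  -0.1583  0.044 ] scene px [252.9608 292.4074]
capb [ 0.5759 -0.2874  0.076 ] scene px [367.3197 244.6003]
capa [ 0.5371 -0.283   0.076 ] scene px [355.2398 259.122 ]
capd [ 0.496  -0.2787  0.076 ] scene px [341.9196 275.4658]
capc [ 0.4553 -0.2755  0.076 ] scene px [328.4641 292.938 ]
pb [ 0.5761 -0.2861  0.036 ] scene px [364.6632 260.2053]
pa [ 0.535  -0.2831  0.036 ] scene px [353.1218 275.8487]
pd [ 0.4946 -0.2797  0.036 ] scene px [340.818  292.0258]
pc [ 0.4544 -0.2767  0.036 ] scene px [328.1562 309.2108]
refcap [ 0.4463 -0.1333  0.076 ] scene px [246.2819 263.5534]
red1 [ 0.4888 -0.2042  0.058 ] scene px [298.1842 268.9228]
green [ 0.6033 -0.2037  0.058 ] scene px [329.1942 225.324 ]
red2 [ 0.6557 -0.2951  0.058 ] scene px [388.3912 224.1583]
sensor36 [ 0.5781 -0.2554  0.036 ] scene px [348.9394 253.1729]
sensor [ 0.5848 -0.2568  0.0199]
green top [ 0.6048 -0.204   0.0576]
b top [ 0.5774 -0.2878  0.0779]
c top [ 0.4562 -0.2767  0.0747]
ref top [ 0.4464 -0.1334  0.076 ]
[[-0.0001  0.3652 -0.9309]
 [ 0.0005 -0.9309 -0.3652]
 [-1.     -0.0005 -0.0001]] [ 0.2282 -0.5817  0.2083]
```

```bash
python3 - <<'E'
from station import manip
from h import *
np.set_printoptions(precision=3,suppress=True)
t=manip.snapshot("top")
for z in (0.03,.1,.2): print(z,[onz(t,u,z)[:2] for u in ((423,296),(428,90),(440,185),(448,206),(470,33),(612,195))])
E
python3 -m jog '{"linear":[[0,0,0],[0,0,0],[0,0,0],[0,0,0]],"twist":[0.12,0.24,0.36,0.45],"claw":[0.2,0.2,0.2,0.2]}' 40
```

```text
0.03 [array([ 0.464, -0.363]), array([ 0.772, -0.37 ]), array([ 0.626, -0.388]), array([ 0.595, -0.399]), array([ 0.866, -0.434]), array([ 0.62 , -0.637])]
0.1 [array([ 0.457, -0.348]), array([ 0.739, -0.355]), array([ 0.606, -0.371]), array([ 0.577, -0.382]), array([ 0.825, -0.414]), array([ 0.6, -0.6])]
0.2 [array([ 0.447, -0.328]), array([ 0.693, -0.334]), array([ 0.577, -0.348]), array([ 0.552, -0.357]), array([ 0.767, -0.385]), array([ 0.571, -0.547])]
t: 0.73
tcp_pos: [0.2282, -0.5818, 0.2086]
tool_rot: [-0.707, 0.029, 0.707, 0.029]
force: [0.1, 0.1, -0.7]
finger_gap: 0.597
```

```bash
cat >> h.py <<'E'
def go(x,y,z,yaw=None):
    from station import manip
    from scipy.spatial.transform import Rotation as Ro
    e=manip.sense(); R=Ro.from_quat(e["tool_rot"]).as_matrix()
    d=R.T@(np.array([x,y,z])-e["tcp_pos"])*100
    ya=np.degrees(np.arctan2(R[1,1],R[0,1]))
    print("t",round(e["t"],2),"tcp",e["tcp_pos"].round(4),"F",e["force"].round(1),"gap",round(e["finger_gap"],3),"tilt",R[:,0].round(3))
    print("delta cm (tool)",d.round(2),"yawY",round(ya,2), "twist",None if yaw is None else round(np.radians(ya-yaw),3))
E
python3 - <<'E'
from h import *
go(0.40,-0.30,.19,-94.4); go(0.5764,-.2870,.14,-94.4); go(0.5764,-.2870,.045,-94.4)
E
```

```text
t 0.73 tcp [ 0.2282 -0.5818  0.2086] F [ 0.1  0.1 -0.7] gap 0.597 tilt [-0.  0. -1.]
delta cm (tool) [  1.86 -29.49 -14.82] yawY -94.68 twist -0.005
t 0.73 tcp [ 0.2282 -0.5818  0.2086] F [ 0.1  0.1 -0.7] gap 0.597 tilt [-0.  0. -1.]
delta cm (tool) [  6.86 -32.22 -32.3 ] yawY -94.68 twist -0.005
t 0.73 tcp [ 0.2282 -0.5818  0.2086] F [ 0.1  0.1 -0.7] gap 0.597 tilt [-0.  0. -1.]
delta cm (tool) [ 16.36 -32.22 -32.3 ] yawY -94.68 twist -0.005
```

```bash
python3 -m jog '{"linear":[[0,-4,-2],[0.5,-8,-4],[1,-12,-6],[1,-16,-8],[1.5,-20,-10],[1.5,-24,-12],[2,-28,-15],[3,-30,-18.5],[4,-31,-22],[5,-32,-25.5],[6,-32.2,-29],[6.9,-32.2,-32.3],[6.9,-32.2,-32.3],[6.9,-32.2,-32.3],[6.9,-32.2,-32.3],[6.9,-32.2,-32.3]],"twist":[0,0,0,0,0,0,0,0,0,0,-0.005,-0.005,-0.005,-0.005,-0.005,-0.005],"claw":[0.2,0.2,0.2,0.2,0.2,0.2,0.2,0.2,0.2,0.2,0.2,0.2,0.2,0.2,0.2,0.2]}'
python3 - <<'E'
from station import manip
from h import *
go(0.5764,-.2870,.045,-94.4)
p=manip.snapshot("wrist");cv2.imwrite("pics/w1.png",p["pixels"][:,:,::-1])
for x,y in ((.5764,-.287),(.5360,-.283),(.4955,-.279),(.4555,-.2758)): print(proj(p,(x,y,.076)))
p=manip.snapshot("top");cv2.imwrite("pics/t1.png",p["pixels"][:,:,::-1])
E
```

```text
t: 2.07
tcp_pos: [0.5734, -0.2853, 0.1399]
tool_rot: [-0.706, 0.025, 0.707, 0.026]
force: [-0.7, -0.3, -0.8]
finger_gap: 0.599
t 2.07 tcp [ 0.5734 -0.2853  0.1399] F [-0.7 -0.3 -0.8] gap 0.599 tilt [-0.001  0.    -1.   ]
delta cm (tool) [ 9.49  0.15 -0.32] yawY -94.12 twist 0.005
[318.43536539 237.95641861]
[316.82813241 290.55477612]
[315.36294742 338.910088  ]
[314.95781598 382.81352002]
```

View pics/w1.png

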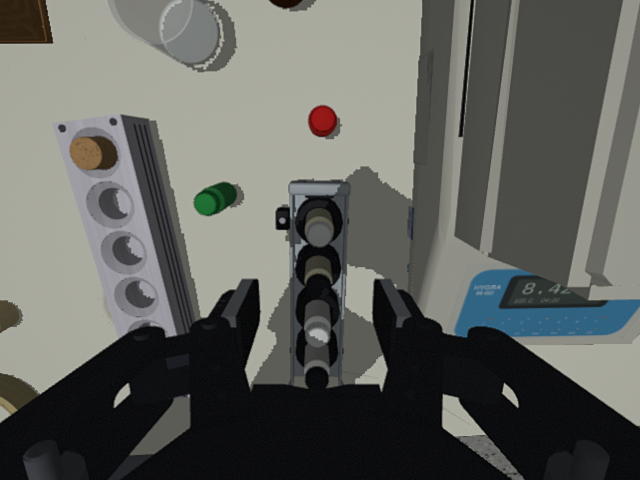

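```bash

python3 - <<'E'
from station import manip
from h import *
go(0.5764,-.2870,.045,-94.4)
p=manip.snapshot("wrist")
q=dict(p); im=p["pixels"].copy()
for x,y in ((.5764,-.287),(.5360,-.283),(.4955,-.279),(.4555,-.2758)):
    u=proj(p,(x,y,.076)); print(u); cv2.circle(im,tuple(int(round(a)) for a in u),1,(255,0,255),-1)
for x,y in ((.5761,-.2861),(.6052,-.1241),(.5654,-.1259)):
    u=proj(p,(x,y,.036 if y<-.2 else .044)); print(u); cv2.circle(im,tuple(int(round(a)) for a in u),1,(0,255,0),-1)
q["pixels"]=im
crop(q,60,100,360,400,2,"pics/w2c.png")
E
```

```text
t 2.17 tcp [ 0.5736 -0.2857  0.1404] F [ 0.8 -0.3 -0.4] gap 0.602 tilt [-0. -0. -1.]
delta cm (tool) [ 9.54  0.1  -0.29] yawY -94.16 twist 0.004
[317.83191709 238.03133552]
[316.28979333 290.5350439 ]
[314.88380185 338.82754218]
[314.53041882 382.6932663 ]
[316.52239796 225.58418247]
[110.15428914 206.56402893]
[123.5351172  254.03019443]
```

View pics/w2c.png

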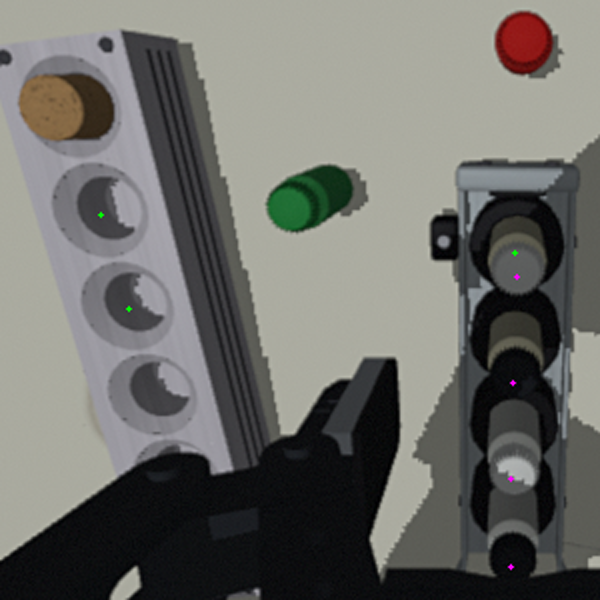

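View pics/t1.png

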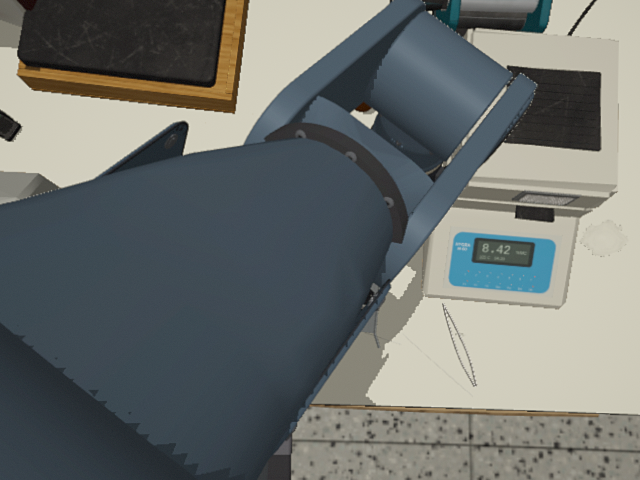

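```bash
python3 -m jog '{"linear":[[1,0.1,-0.3],[2,0.1,-0.4],[2,0.1,-0.4]],"twist":[0,0,0],"claw":[0.2,0.2,0.2]}'
python3 - <<'E'
from station import manip
from h import *
go(0.578,-.2870,.045,-94.4)
manip.snapshot("wrist")
go(0.578,-.2870,.045,-94.4)
E
```

```text
t: 2.47
tcp_pos: [0.5772, -0.2859, 0.1172]
tool_rot: [-0.705, 0.025, 0.708, 0.026]
force: [-0.4, 0.7, -0.8]
finger_gap: 0.598
t 2.47 tcp [ 0.5772 -0.2859  0.1172] F [-0.4  0.7 -0.8] gap 0.598 tilt [-0.003  0.003 -1.   ]
delta cm (tool) [ 7.22  0.12 -0.11] yawY -94.12 twist 0.005
t 2.52 tcp [ 0.5774 -0.286   0.1178] F [-0.7 -0.3  0.1] gap 0.604 tilt [-0.003  0.002 -1.   ]
delta cm (tool) [ 7.28  0.11 -0.09] yawY -94.1 twist 0.005
```

```bash
python3 -m jog '{"linear":[[1.5,0.1,-0.1],[3,0.1,-0.1],[4.5,0.1,-0.1],[6,0.1,-0.1],[7.2,0.1,-0.1],[7.2,0.1,-0.1],[7.2,0.1,-0.1]],"twist":[0,0,0,0,0,0,0],"claw":[0.2,0.2,0.2,0.2,0.2,0.2,0.2]}'
python3 - <<'E'
from station import manip
from h import *
go(0.578,-.2870,.045,-94.4)
p=manip.snapshot("wrist"); cv2.imwrite("pics/w3.png",p["pixels"][:,:,::-1])
E
```

```text
t: 3.1
tcp_pos: [0.5792, -0.2874, 0.0469]
tool_rot: [-0.706, 0.025, 0.707, 0.026]
force: [0.6, 0.2, 0.1]
finger_gap: 0.6
t 3.1 tcp [ 0.5792 -0.2874  0.0469] F [0.6 0.2 0.1] gap 0.6 tilt [-0.001  0.001 -1.   ]
delta cm (tool) [ 0.19 -0.03  0.13] yawY -94.08 twist 0.006
```

View pics/w3.png

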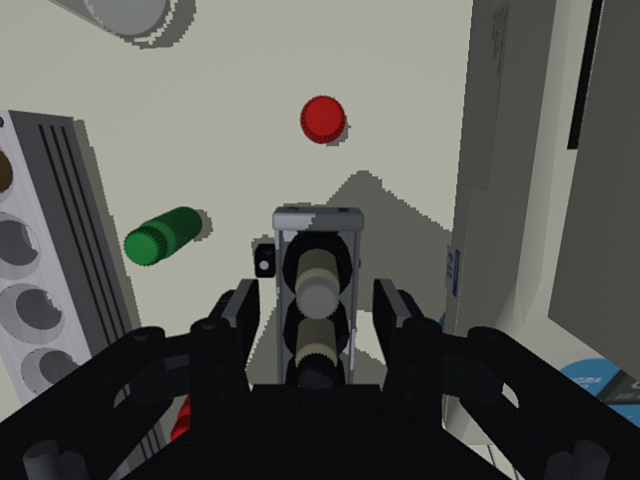

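```bash
python3 -m jog '{"linear":[[0.2,0,0],[0.2,0,0],[0.2,0,0],[0.2,0,0],[0.2,0,0],[0.2,0,0],[0.2,0,0],[0.2,0,0]],"twist":[0,0,0,0,0,0,0,0],"claw":[0.2,-0.7,-0.8,-0.8,-0.8,-0.8,-0.8,-0.8]}' 30
python3 - <<'E'
from h import *
go(0.578,-.2870,.045,-94.4)
E
```

```text
t: 3.82
tcp_pos: [0.5808, -0.2875, 0.048]
tool_rot: [0.708, -0.025, -0.706, -0.025]
force: [-0.4, 2.2, 9.0]
finger_gap: 0.101
t 3.82 tcp [ 0.5808 -0.2875  0.048 ] F [-0.4  2.2  9. ] gap 0.101 tilt [ 0.003 -0.    -1.   ]
delta cm (tool) [ 0.3  -0.03  0.29] yawY -94.1 twist 0.005
```

```bash
python3 - <<'E'
from station import manip
from h import *
p=manip.snapshot("wrist"); cv2.imwrite("pics/w4.png",p["pixels"][:,:,::-1])
p=manip.snapshot("scene"); crop(p,220,180,420,350,3,"pics/s4.png")
go(0.578,-.2870,.045,-94.4)
E
```

```text
t 3.92 tcp [ 0.5808 -0.2875  0.048 ] F [-0.4  2.2  8.2] gap 0.098 tilt [ 0.003 -0.    -1.   ]
delta cm (tool) [ 0.3  -0.03  0.28] yawY -94.09 twist 0.005
```

View pics/w4.png

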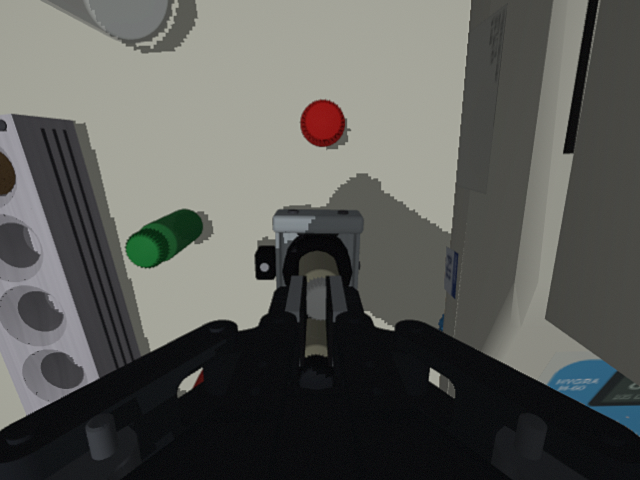

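View pics/s4.png

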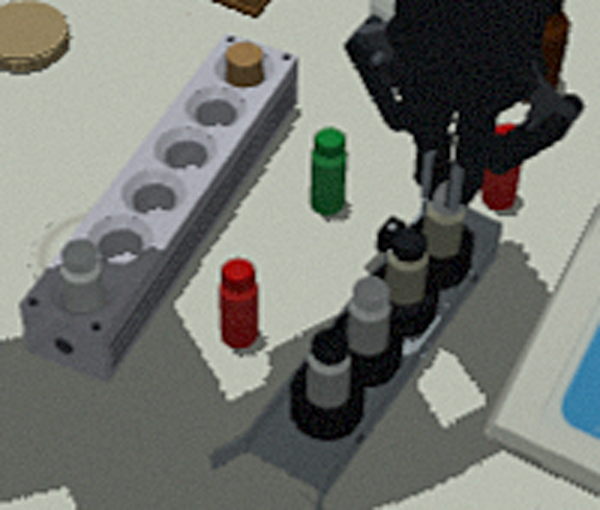

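```bash
python3 - <<'E'
from station import manip
from h import *
from scipy.spatial.transform import Rotation as Ro
p=manip.snapshot("wrist"); e=manip.sense(); R=Ro.from_quat(e["tool_rot"]).as_matrix();o=e["tcp_pos"]
for b in (0,.019,.03):
  for w in (-.011,0,.011): print(b,w,proj(p,o-R[:,0]*b+R[:,1]*w).round(1))
crop(p,220,200,420,420,3.5 if 0 else 2.7,"pics/w5.png")
p=manip.snapshot("scene"); crop(p,320,200,420,280,6,"pics/s5.png")
for b in (0,.019,.03):
  for w in (-.011,0,.011): print(b,w,((proj(p,o-R[:,0]*b+R[:,1]*w)-[320,200])*6).round(1))
E
```

```text
0 -0.011 [295.7 275.8]
0 0 [316.4 275.8]
0 0.011 [337.2 275.8]
0.019 -0.011 [293.3 290.8]
0.019 0 [316.5 290.8]
0.019 0.011 [339.6 290.8]
0.03 -0.011 [291.7 301.2]
0.03 0 [316.5 301.2]
0.03 0.011 [341.3 301.2]
0 -0.011 [248.3 308.8]
0 0 [282.5 324.1]
0 0.011 [317.  339.5]
0.019 -0.011 [253.5 263.4]
0.019 0 [288.3 278.7]
0.019 0.011 [323.5 294.1]
0.03 -0.011 [256.6 236.4]
0.03 0 [291.8 251.7]
0.03 0.011 [327.3 267.1]
```

View pics/w5.png

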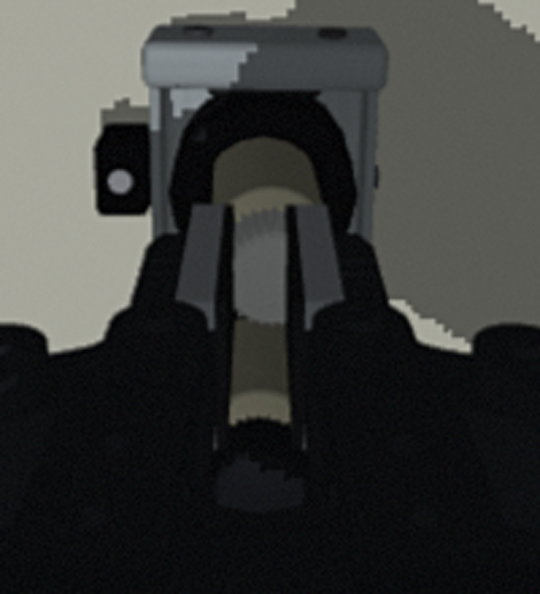

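View pics/s5.png

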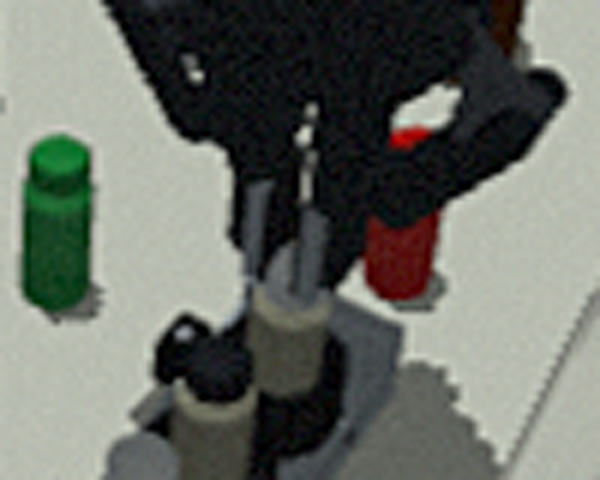

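```bash
python3 -m jog '{"linear":[[-1,0,0],[-2,0,0],[-3,0,0],[-3,0,0],[-3,0,0]],"twist":[0,0,0,0,0],"claw":[-0.8,-0.8,-0.8,-0.8,-0.8]}' 
python3 - <<'E'
from station import manip
from h import *
go(0.578,-.2870,.045,-94.4)
p=manip.snapshot("wrist"); cv2.imwrite("pics/w6.png",p["pixels"][:,:,::-1])
p=manip.snapshot("scene"); crop(p,320,200,420,280,6,"pics/s6.png")
E
```

```text
t: 4.43
tcp_pos: [0.5803, -0.2883, 0.0768]
tool_rot: [0.707, -0.026, -0.706, -0.025]
force: [0.2, -0.3, 0.4]
finger_gap: 0.1
t 4.43 tcp [ 0.5803 -0.2883  0.0768] F [ 0.2 -0.3  0.4] gap 0.1 tilt [ 0.002 -0.002 -1.   ]
delta cm (tool) [ 3.18 -0.12  0.25] yawY -94.09 twist 0.005
```

View pics/w6.png

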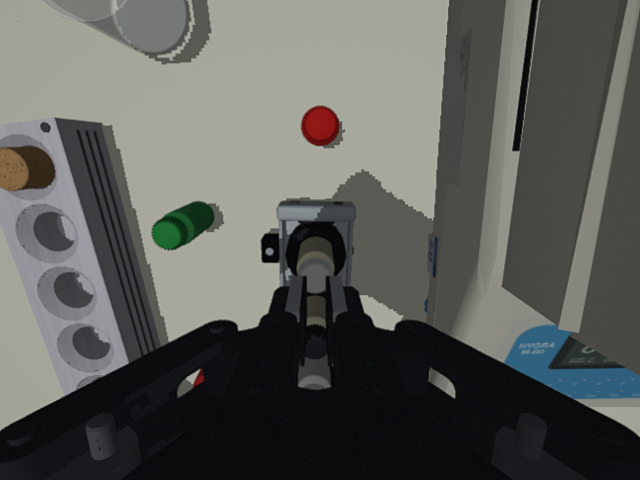

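View pics/s6.png

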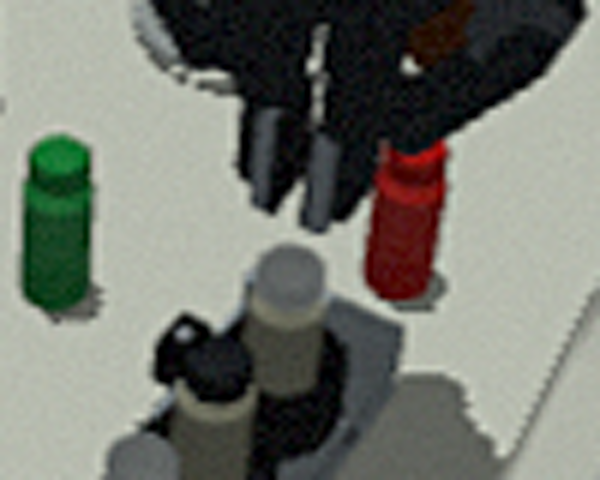

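```bash
python3 - <<'E'
from station import manip
from h import *
s=manip.snapshot("scene")
o,d=ray(s,(373,238))
for x in (.569,.575,.580,.591): print(x,o+d*(x-o[0])/d[0])
o,d=ray(s,(364.2,235.3))
for x in (.569,.575,.580,.591): print(x,o+d*(x-o[0])/d[0])
p=manip.snapshot("wrist"); crop(p,260,240,380,340,5,"pics/w7.png")
C=-p["R"].T@p["t"]; print(C)
E
```

```text
0.569 [ 0.569      -0.29767087  0.10316906]
0.575 [ 0.575      -0.29578795  0.09675386]
0.58 [ 0.58       -0.29421886  0.09140785]
0.591 [ 0.591      -0.29076684  0.07964665]
0.569 [ 0.569      -0.28238806  0.10196289]
0.575 [ 0.575      -0.28033481  0.09553424]
0.58 [ 0.58       -0.27862377  0.09017704]
0.591 [ 0.591      -0.27485948  0.07839119]
[ 0.64588754 -0.29207127  0.24104006]
```

View pics/w7.png

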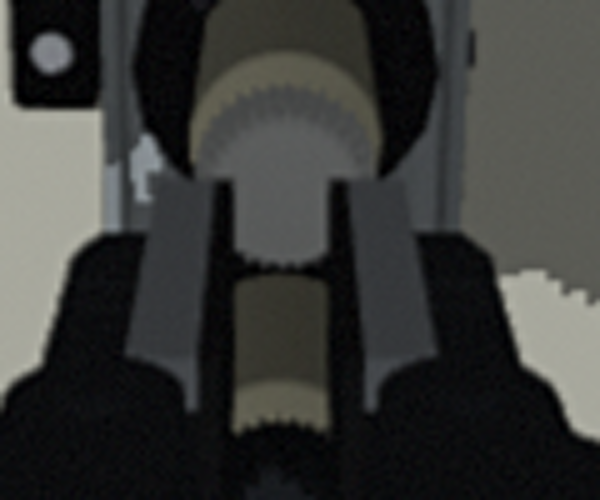

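```bash
python3 - <<'E'
from station import manip
from h import *
p=manip.snapshot("wrist"); s=manip.snapshot("scene")
for uv in ((302,276),(330,276),(291,276),(341,276)):
    o,d=ray(p,uv)
    for w in (0,.005,.011): x=.5803+w; print(uv,w,(o+d*(x-o[0])/d[0]).round(4))
E
```

```text
(302, 276) 0 [ 0.5803 -0.2799  0.0767]
(302, 276) 0.005 [ 0.5853 -0.2808  0.0892]
(302, 276) 0.011 [ 0.5913 -0.2819  0.1042]
(330, 276) 0 [ 0.5803 -0.2945  0.0792]
(330, 276) 0.005 [ 0.5853 -0.2943  0.0916]
(330, 276) 0.011 [ 0.5913 -0.2941  0.1063]
(291, 276) 0 [ 0.5803 -0.274   0.0757]
(291, 276) 0.005 [ 0.5853 -0.2754  0.0883]
(291, 276) 0.011 [ 0.5913 -0.2771  0.1034]
(341, 276) 0 [ 0.5803 -0.3001  0.0802]
(341, 276) 0.005 [ 0.5853 -0.2995  0.0925]
(341, 276) 0.011 [ 0.5913 -0.2988  0.1072]
```

```bash
python3 -m jog '{"linear":[[0,-0.1,0.2],[0,-0.1,0.2],[0,-0.1,0.2],[0,-0.1,0.2],[0,-0.1,0.2]],"twist":[0,0,0,0,0],"claw":[-0.4,-0.2,-0.2,-0.2,-0.2]}' 
python3 - <<'E'
from station import manip
from h import *
go(0.578,-.2870,.045,-94.4)
p=manip.snapshot("wrist"); crop(p,210,220,430,380,3.6,"pics/w8.png")
p=manip.snapshot("scene"); crop(p,320,200,420,280,6,"pics/s8.png")
E
```

```text
t: 5.15
tcp_pos: [0.5778, -0.2865, 0.0756]
tool_rot: [0.707, -0.025, -0.707, -0.025]
force: [-0.4, -0.2, 0.8]
finger_gap: 0.4
t 5.15 tcp [ 0.5778 -0.2865  0.0756] F [-0.4 -0.2  0.8] gap 0.4 tilt [ 0.  0. -1.]
delta cm (tool) [ 3.06  0.04 -0.03] yawY -94.08 twist 0.006
```

View pics/w8.png

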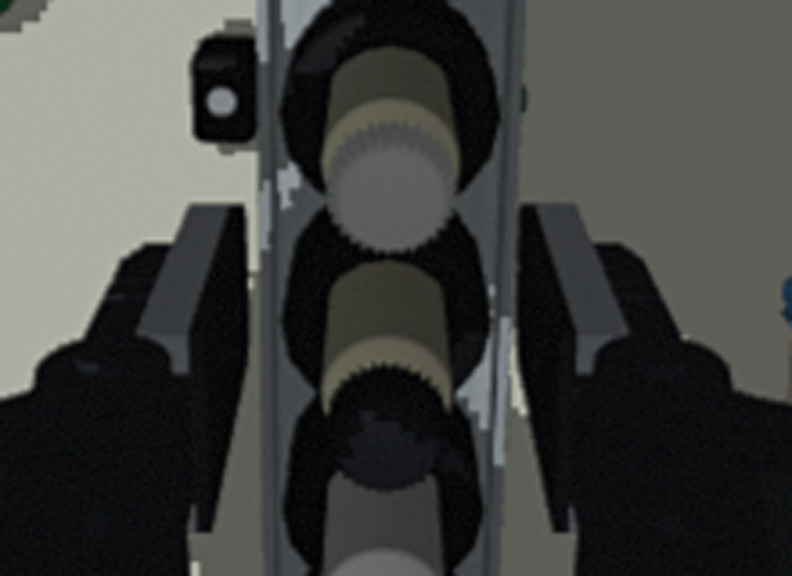

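View pics/s8.png

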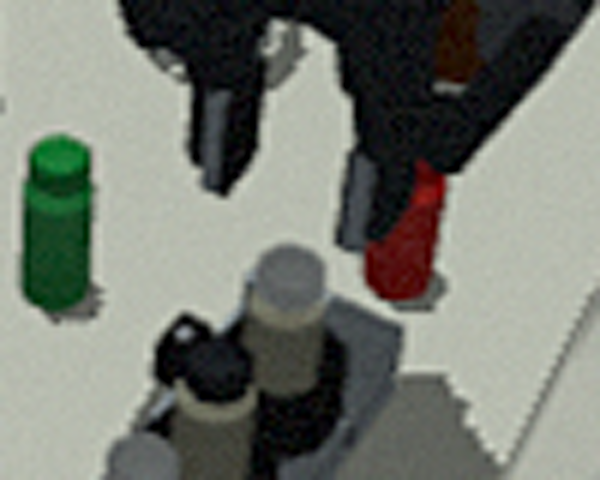

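```bash
python3 - <<'E'
from station import manip
from h import *
p=manip.snapshot("wrist"); s=manip.snapshot("scene")
for q,uv,w in ((s,(377,241),-.011),(s,(355.8,231.5),-.011),(p,(276.5,277),.011),(p,(355,277),.011)):
    o,d=ray(q,uv); x=.5778+w; print(uv,w,(o+d*(x-o[0])/d[0]).round(4))
for z in (.076,.1): print(proj(p,(.5778,-.2865,z)))
E
```

```text
(377, 241) -0.011 [ 0.5668 -0.3056  0.1022]
(355.8, 231.5) -0.011 [ 0.5668 -0.2682  0.1059]
(276.5, 277) 0.011 [ 0.5888 -0.2694  0.1014]
(355, 277) 0.011 [ 0.5888 -0.3039  0.1074]
[316.31164501 276.04779562]
[316.35119572 295.66375505]
```

```bash
python3 -m jog '{"linear":[[0,0.1,-0.1],[1.2,0.1,-0.1],[2.4,0.1,-0.1],[3.6,0.1,-0.1],[4.4,0.1,-0.1],[5.0,0.1,-0.1],[5.0,0.1,-0.1]],"twist":[0,0,0,0,0,0,0],"claw":[0,0,0,0,0,0,0]}' 
python3 - <<'E'
from station import manip
from h import *
go(0.5785,-.2875,.024,-94.4)
p=manip.snapshot("wrist"); crop(p,210,220,430,380,3.6,"pics/w9.png")
p=manip.snapshot("scene"); crop(p,320,200,420,280,6,"pics/s9.png")
E
```

```text
t: 5.93
tcp_pos: [0.5774, -0.2867, 0.0232]
tool_rot: [-0.705, 0.024, 0.708, 0.026]
force: [-0.6, -0.7, 0.2]
finger_gap: 0.499
t 5.93 tcp [ 0.5774 -0.2867  0.0232] F [-0.6 -0.7  0.2] gap 0.499 tilt [-0.003  0.002 -1.   ]
delta cm (tool) [-0.08  0.07 -0.12] yawY -94.08 twist 0.006
```

View pics/w9.png

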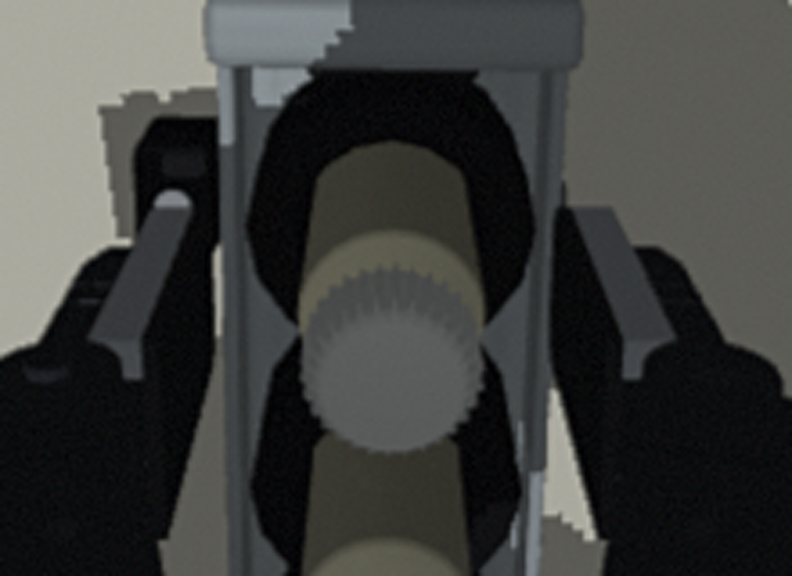

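View pics/s9.png

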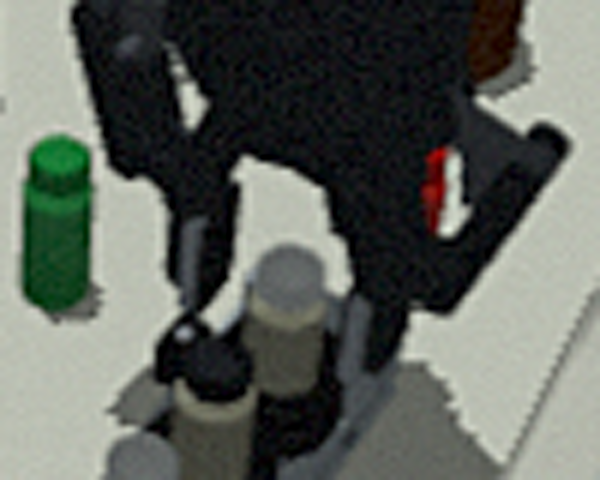

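```bash
python3 -m jog '{"linear":[[0,0.1,-0.1],[0,0.1,-0.1],[0,0.1,-0.1],[0,0.1,-0.1],[0,0.1,-0.1],[0,0.1,-0.1]],"twist":[0,0,0,0,0,0],"claw":[-0.3,-0.7,-0.7,-0.7,-0.7,-0.7]}' 30
python3 - <<'E'
from station import manip
from h import *
go(0.5785,-.2875,.124,-94.4)
s=manip.snapshot("scene"); crop(s,320,200,420,280,6,"pics/s10.png")
E
```

```text
t: 6.53
tcp_pos: [0.5801, -0.2891, 0.0263]
tool_rot: [0.707, -0.025, -0.706, -0.025]
force: [0.8, -0.5, 2.0]
finger_gap: 0.246
t 6.53 tcp [ 0.5801 -0.2891  0.0263] F [ 0.8 -0.5  2. ] gap 0.246 tilt [ 0.001 -0.001 -1.   ]
delta cm (tool) [-9.77 -0.14  0.16] yawY -94.08 twist 0.006
```

View pics/s10.png

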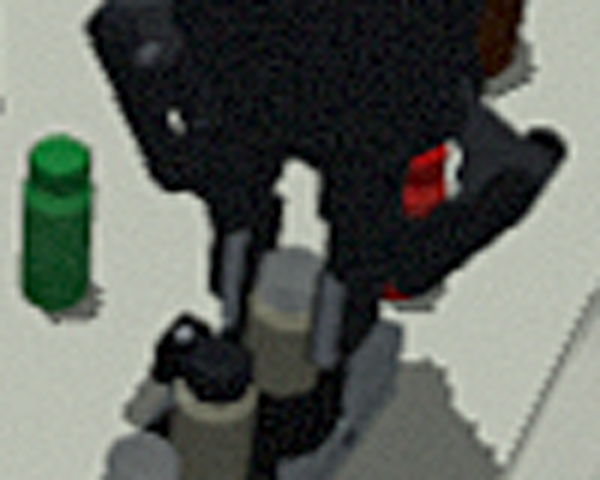

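```bash
python3 -m jog '{"linear":[[-1,0,0],[-2.5,0,0],[-5,0,0],[-8,0,0],[-9.5,0,0],[-9.5,0,0],[-9.5,0,0]],"twist":[0,0,0,0,0,0,0],"claw":[-0.7,-0.7,-0.7,-0.7,-0.7,-0.7,-0.7]}' 
python3 - <<'E'
from station import manip
from h import *
go(0.4865,-.1300,.122,-87.35)
s=manip.snapshot("scene"); crop(s,220,150,420,350,3,"pics/s11.png")
E
```

```text
t: 7.17
tcp_pos: [0.5798, -0.2888, 0.1218]
tool_rot: [0.707, -0.025, -0.706, -0.025]
force: [0.4, 1.2, -0.1]
finger_gap: 0.242
t 7.17 tcp [ 0.5798 -0.2888  0.1218] F [ 0.4  1.2 -0.1] gap 0.242 tilt [ 0.001 -0.001 -1.   ]
delta cm (tool) [ -0.05 -15.17  10.44] yawY -94.08 twist -0.117
```

View pics/s11.png

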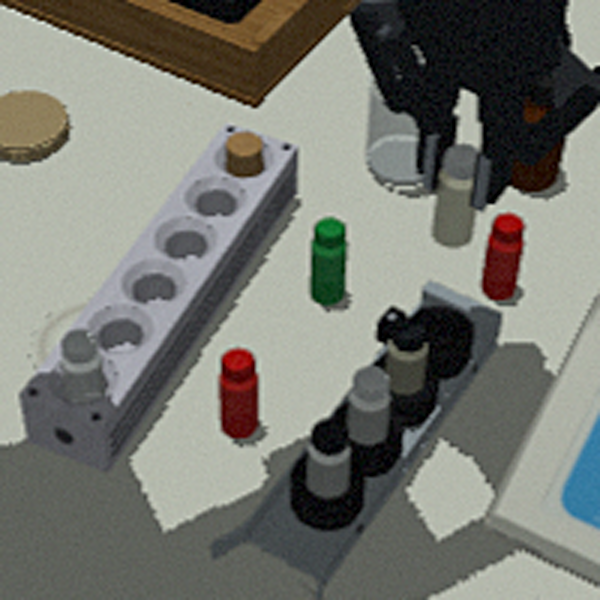

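```bash
python3 -m jog '{"linear":[[0,-3,2],[0,-6,4],[0,-9,6],[0,-12,8],[0,-14,9.5],[0,-15.2,10.4],[0,-15.2,10.4],[0,-15.2,10.4],[0,-15.2,10.4]],"twist":[-0.03,-0.06,-0.09,-0.117,-0.117,-0.117,-0.117,-0.117,-0.117],"claw":[-0.7,-0.7,-0.7,-0.7,-0.7,-0.7,-0.7,-0.7,-0.7]}' 
python3 - <<'E'
from station import manip
from h import *
go(0.4865,-.1300,.122,-87.35)
p=manip.snapshot("wrist"); im=p["pixels"].copy()
for x,y in ((.4853,-.1296),(.5252,-.1278),(.5654,-.1259)):
    u=proj(p,(x,y,.044)); print(u.round(1)); cv2.circle(im,tuple(int(round(a)) for a in u),1,(0,255,0),-1)
cv2.imwrite("pics/w12.png",im[:,:,::-1])
s=manip.snapshot("scene"); crop(s,200,150,400,350,3,"pics/s12.png")
E
```

```text
t: 7.97
tcp_pos: [0.4874, -0.1305, 0.1201]
tool_rot: [0.707, 0.016, -0.707, 0.016]
force: [0.7, 0.3, 0.9]
finger_gap: 0.246
t 7.97 tcp [ 0.4874 -0.1305  0.1201] F [0.7 0.3 0.9] gap 0.246 tilt [ 0. -0. -1.]
delta cm (tool) [-0.19 -0.05  0.09] yawY -87.39 twist -0.001
[315.  240.4]
[315. 187.]
[314.9 128.3]
```

View pics/w12.png

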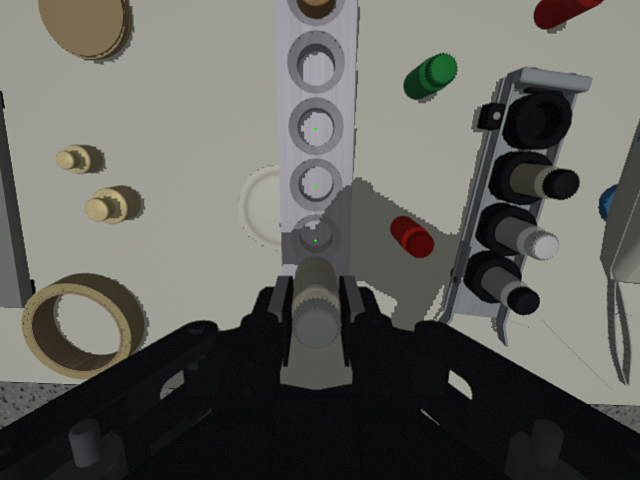

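View pics/s12.png

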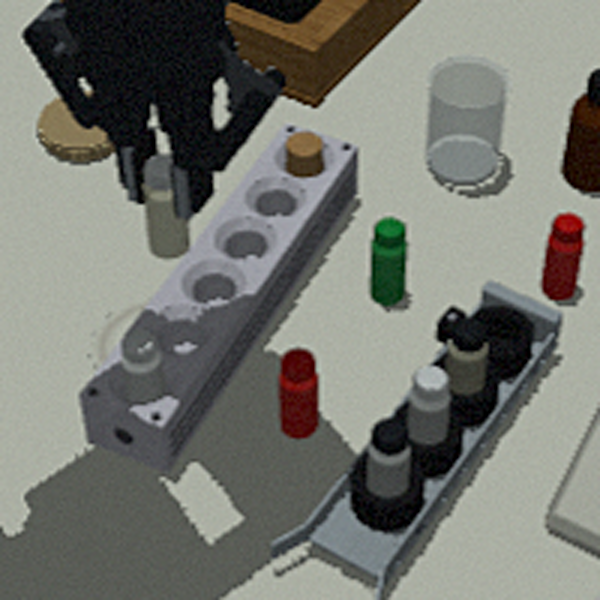

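```bash
python3 - <<'E'
from station import manip
from h import *
p=manip.snapshot("wrist"); crop(p,270,180,370,360,3.3,"pics/w13.png")
print(onz(p,(317,324),.170),onz(p,(316,236.5),.044),onz(p,(316,183.5),.044),onz(p,(316,127),.044))
go(0,0,0)
E
```

```text
[ 0.48770342 -0.13108103  0.17      ] [ 0.48863983 -0.13069504  0.044     ] [ 0.52802946 -0.12889606  0.044     ] [ 0.56661199 -0.12713397  0.044     ]
t 8.12 tcp [ 0.4876 -0.1309  0.1204] F [ 0.3  0.5 -0.6] gap 0.244 tilt [ 0.001 -0.    -1.   ]
delta cm (tool) [ 12.   -15.26  48.13] yawY -87.44 twist None
```

View pics/w13.png

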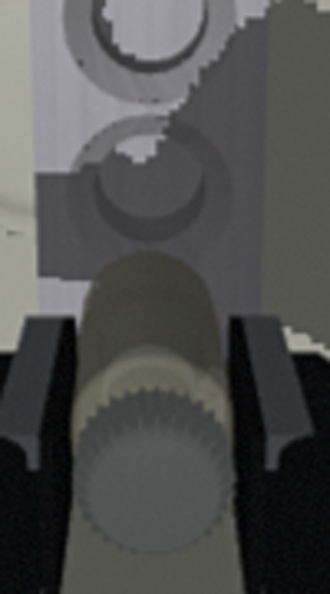

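```bash
python3 -m jog '{"linear":[[1.5,-0.05,0],[3,-0.05,0],[4.5,-0.05,0],[6,-0.05,0],[7,-0.05,0],[8,-0.05,0],[8.5,-0.05,0],[9,-0.05,0],[9,-0.05,0]],"twist":[0,0,0,0,0,0,0,0,0],"claw":[-0.7,-0.7,-0.7,-0.7,-0.7,-0.7,-0.7,-0.7,-0.7]}' 
python3 - <<'E'
from station import manip
from h import *
go(0.487,-.1300,.0263,-87.35)
p=manip.snapshot("wrist"); crop(p,200,150,440,390,2.5,"pics/w14.png")
s=manip.snapshot("scene"); crop(s,200,170,350,320,4,"pics/s14.png")
E
```

```text
t: 8.87
tcp_pos: [0.487, -0.1296, 0.03]
tool_rot: [0.707, 0.016, -0.707, 0.016]
force: [1.1, -0.3, -0.3]
finger_gap: 0.243
t 8.87 tcp [ 0.487  -0.1296  0.03  ] F [ 1.1 -0.3 -0.3] gap 0.243 tilt [ 0. -0. -1.]
delta cm (tool) [0.37 0.04 0.01] yawY -87.38 twist -0.001
```

View pics/s14.png

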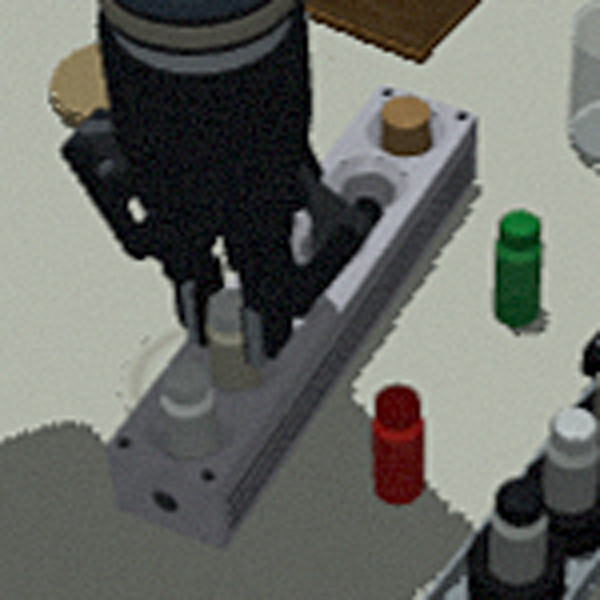

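View pics/w14.png

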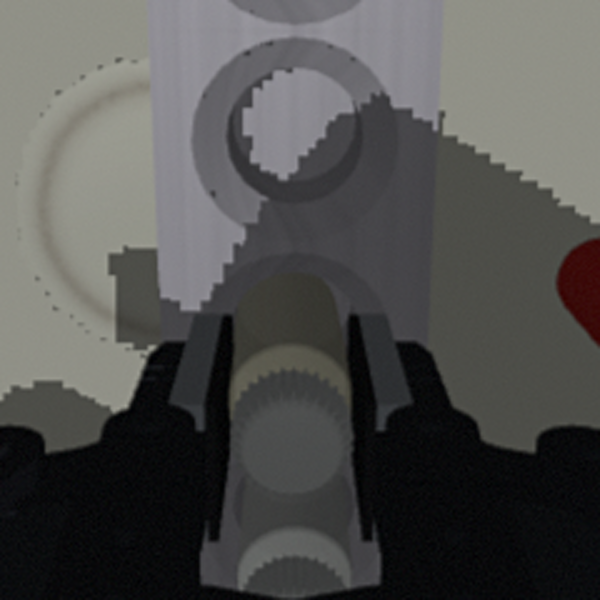

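```bash
python3 -m jog '{"linear":[[0.2,0,0],[0.4,0,0],[0.4,0,0],[0.4,0,0]],"twist":[0,0,0,0],"claw":[-0.7,-0.7,-0.7,-0.7]}' 
python3 - <<'E'
from h import *
go(0.487,-.1300,.0263,-87.35)
E
```

```text
t: 9.3
tcp_pos: [0.4871, -0.1294, 0.0268]
tool_rot: [0.707, 0.016, -0.707, 0.016]
force: [1.1, -1.4, -1.5]
finger_gap: 0.246
t 9.3 tcp [ 0.4871 -0.1294  0.0268] F [ 1.1 -1.4 -1.5] gap 0.246 tilt [ 0.001 -0.001 -1.   ]
delta cm (tool) [0.05 0.05 0.01] yawY -87.37 twist -0.0
```

No floor contact yet; a bit further, then release.

```bash
python3 -m jog '{"linear":[[0.1,0,0],[0.2,0,0],[0.2,0,0]],"twist":[0,0,0],"claw":[-0.7,-0.7,-0.7]}' 
python3 -m jog '{"linear":[[0,0,0],[0,0,0],[0,0,0],[0,0,0]],"twist":[0,0,0,0],"claw":[-0.3,-0.1,-0.1,-0.1]}' 
python3 - <<'E'
from station import manip
from h import *
go(0.487,-.1300,.0263,-87.35)
p=manip.snapshot("wrist"); crop(p,200,150,440,390,2.5,"pics/w15.png")
s=manip.snapshot("scene"); crop(s,200,170,350,320,4,"pics/s15.png")
E
```

```text
t: 9.55
tcp_pos: [0.4873, -0.1294, 0.0261]
tool_rot: [0.708, 0.016, -0.706, 0.017]
force: [0.2, -0.2, 10.4]
finger_gap: 0.24
t: 9.88
tcp_pos: [0.4861, -0.1288, 0.0243]
tool_rot: [-0.707, -0.016, 0.707, -0.016]
force: [-0.7, 0.7, -1.1]
finger_gap: 0.45
t 9.88 tcp [ 0.4861 -0.1288  0.0243] F [-0.7  0.7 -1.1] gap 0.45 tilt [-0.001  0.001 -1.   ]
delta cm (tool) [-0.2   0.12 -0.08] yawY -87.38 twist -0.0
```

View pics/w15.png

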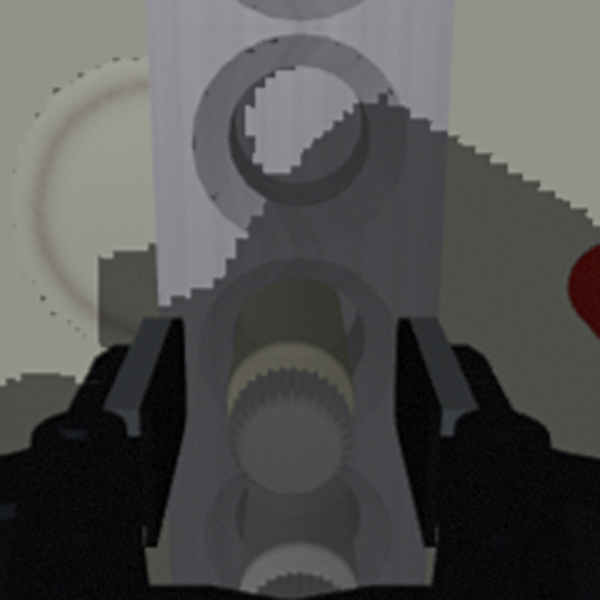

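View pics/s15.png

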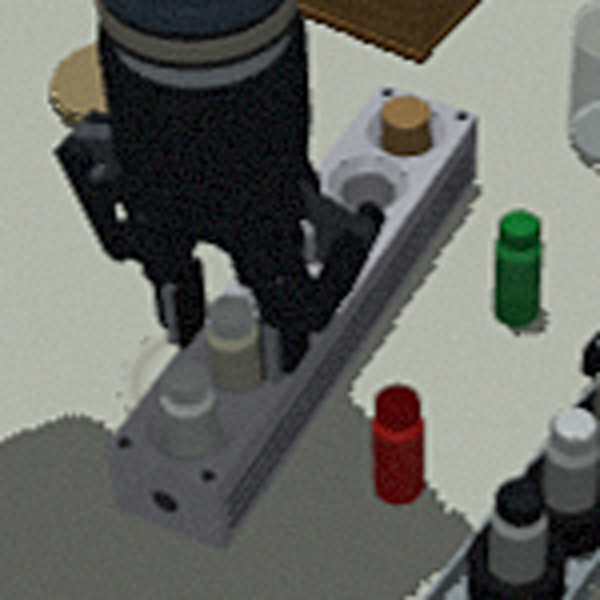

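```bash
python3 -m jog '{"linear":[[-1.5,0,0],[-4,0,0],[-7,0,0],[-9,0,0],[-9,0,0]],"twist":[0,0,0,0,0],"claw":[-0.1,-0.1,-0.1,0,0]}' 
python3 - <<'E'
from h import *
go(0.539,-.2845,.11,-94.2)
E
```

```text
t: 10.4
tcp_pos: [0.4891, -0.1303, 0.1181]
tool_rot: [0.709, 0.015, -0.705, 0.018]
force: [0.9, -1.1, -1.1]
finger_gap: 0.5
t 10.4 tcp [ 0.4891 -0.1303  0.1181] F [ 0.9 -1.1 -1.1] gap 0.5 tilt [ 0.007 -0.004 -1.   ]
delta cm (tool) [ 0.9  15.63 -4.27] yawY -87.37 twist 0.119
```

```bash
python3 -m jog '{"linear":[[0,3.5,-1],[0,7,-2],[0,10.5,-3],[0,13.5,-4],[0,15.6,-4.3],[0,15.6,-4.3],[0,15.6,-4.3],[0,15.6,-4.3]],"twist":[0.03,0.06,0.09,0.119,0.119,0.119,0.119,0.119],"claw":[0,0,0,0,0,0,0,0]}' 
python3 - <<'E'
from station import manip
from h import *
go(0.539,-.2845,.025,-94.2)
p=manip.snapshot("wrist"); crop(p,220,180,420,360,3,"pics/w16.png")
print(((proj(p,(.539,-.2845,.076))-[220,180])*3).round(1))
E
```

```text
t: 11.07
tcp_pos: [0.5354, -0.2816, 0.1134]
tool_rot: [-0.706, 0.025, 0.708, 0.027]
force: [-0.2, -0.1, -0.2]
finger_gap: 0.496
t 11.07 tcp [ 0.5354 -0.2816  0.1134] F [-0.2 -0.1 -0.2] gap 0.496 tilt [-0.003  0.003 -1.   ]
delta cm (tool) [ 8.84  0.29 -0.41] yawY -94.2 twist -0.0
[302.4 203.8]
```

View pics/w16.png

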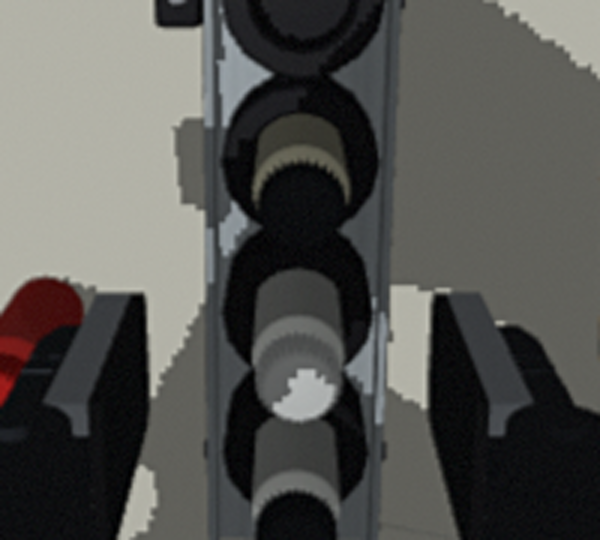

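```bash
python3 -m jog '{"linear":[[0,0.25,-0.4],[1.5,0.25,-0.4],[3,0.25,-0.4],[4.5,0.25,-0.4],[6,0.25,-0.4],[7.5,0.25,-0.4],[8.6,0.25,-0.4],[8.6,0.25,-0.4]],"twist":[0,0,0,0,0,0,0,0],"claw":[0,0,0,0,0,0,0,0]}' 
python3 - <<'E'
from station import manip
from h import *
go(0.539,-.2845,.025,-94.2)
p=manip.snapshot("wrist"); crop(p,210,220,430,380,3.6,"pics/w17.png")
print(onz(p,(0,0),.076)[:0])
E
```

```text
t: 11.78
tcp_pos: [0.5392, -0.2839, 0.0264]
tool_rot: [-0.705, 0.024, 0.708, 0.027]
force: [-0.8, 0.2, -0.9]
finger_gap: 0.496
t 11.78 tcp [ 0.5392 -0.2839  0.0264] F [-0.8  0.2 -0.9] gap 0.496 tilt [-0.004  0.003 -1.   ]
delta cm (tool) [0.14 0.06 0.02] yawY -94.13 twist 0.001
[]
```

View pics/w17.png

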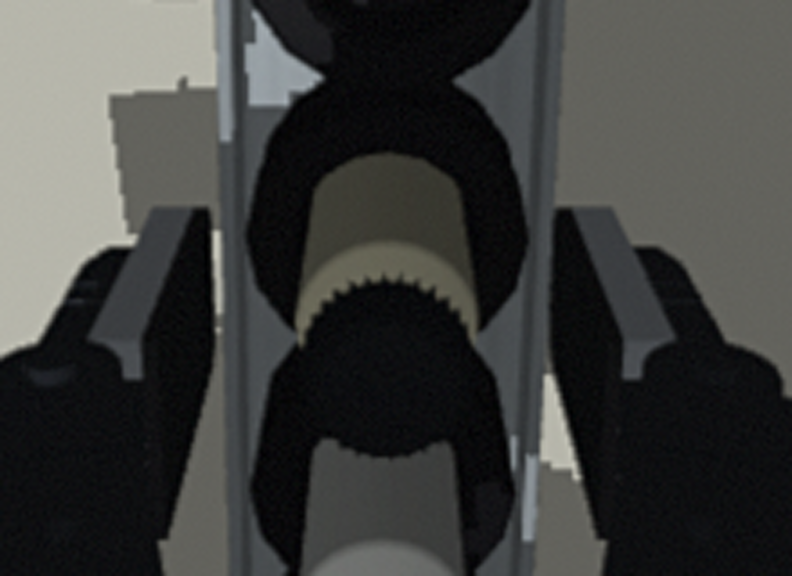

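```bash
python3 -m jog '{"linear":[[0.1,0,0],[0.1,0,0],[0.1,0,0],[0.1,0,0],[0.1,0,0],[0.1,0,0]],"twist":[0,0,0,0,0,0],"claw":[-0.3,-0.7,-0.7,-0.7,-0.7,-0.7]}' 30
```

```text
t: 12.33
tcp_pos: [0.541, -0.2861, 0.0283]
tool_rot: [0.707, -0.026, -0.706, -0.026]
force: [0.6, -0.7, 2.7]
finger_gap: 0.244
```

```bash
python3 -m jog '{"linear":[[-1,0,0],[-2.5,0,0],[-5,0,0],[-8,0,0],[-9.5,0,0],[-9.5,0,0]],"twist":[0,0,0,0,0,0],"claw":[-0.7,-0.7,-0.7,-0.7,-0.7,-0.7]}' 
python3 - <<'E'
from h import *
go(0.527,-.1280,.122,-87.35)
E
```

```text
t: 12.83
tcp_pos: [0.543, -0.2877, 0.1274]
tool_rot: [0.709, -0.028, -0.704, -0.024]
force: [1.6, 0.1, 0.3]
finger_gap: 0.245
t 12.83 tcp [ 0.543  -0.2877  0.1274] F [1.6 0.1 0.3] gap 0.245 tilt [ 0.007 -0.006 -1.   ]
delta cm (tool) [  0.44 -15.81   2.76] yawY -94.19 twist -0.119
```

```bash
python3 -m jog '{"linear":[[0,-3.5,0.6],[0,-7,1.2],[0,-10.5,1.8],[0,-13.5,2.4],[0,-15.6,2.6],[0,-15.6,2.6],[0,-15.6,2.6],[0,-15.6,2.6]],"twist":[-0.03,-0.06,-0.09,-0.119,-0.119,-0.119,-0.119,-0.119],"claw":[-0.7,-0.7,-0.7,-0.7,-0.7,-0.7,-0.7,-0.7]}' 
python3 - <<'E'
from station import manip
from h import *
p=manip.snapshot("wrist"); crop(p,270,180,370,360,3.3,"pics/w18.png")
go(0.527,-.1280,.122,-87.35)
s=manip.snapshot("scene"); crop(s,200,150,400,350,3,"pics/s18.png")
E
```

```text
t: 13.5
tcp_pos: [0.5263, -0.1289, 0.1224]
tool_rot: [0.707, 0.016, -0.707, 0.016]
force: [-1.1, -0.4, 0.1]
finger_gap: 0.246
t 13.55 tcp [ 0.5264 -0.1294  0.1224] F [-0.1  0.6  0.1] gap 0.238 tilt [ 0.    -0.001 -1.   ]
delta cm (tool) [ 0.04 -0.14 -0.06] yawY -87.42 twist -0.001
```

View pics/w18.png

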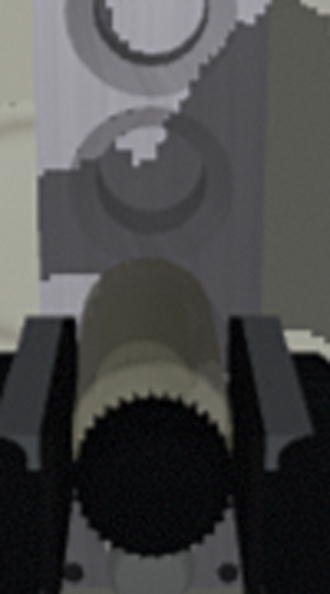

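View pics/s18.png

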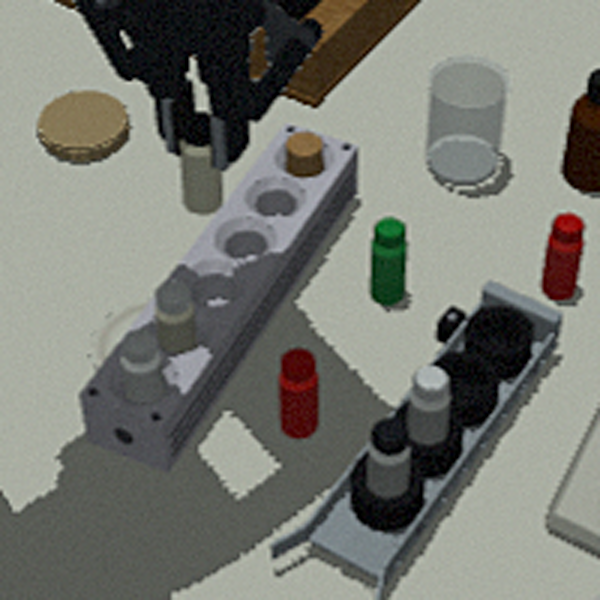

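```bash
python3 -m jog '{"linear":[[0.5,-0.1,0],[2,-0.1,0],[3.5,-0.1,0],[5,-0.1,0],[6.5,-0.1,0],[8,-0.1,0],[8.8,-0.1,0],[9.2,-0.1,0],[9.4,-0.1,0],[9.4,-0.1,0]],"twist":[0,0,0,0,0,0,0,0,0,0],"claw":[-0.7,-0.7,-0.7,-0.7,-0.7,-0.7,-0.7,-0.7,-0.7,-0.7]}'
```

```text
t: 14.43
tcp_pos: [0.5297, -0.1292, 0.0285]
tool_rot: [0.71, 0.014, -0.704, 0.016]
force: [5.7, 1.3, -2.0]
finger_gap: 0.244
```

```bash
python3 -m jog '{"linear":[[0,0,0],[0,0,0]],"twist":[0,0],"claw":[-0.7,-0.7]}'
python3 - <<'E'
from station import manip
from h import *
p=manip.snapshot("wrist"); crop(p,200,150,440,390,2.5,"pics/w19.png")
go(0.527,-.1280,.026,-87.35)
E
```

```text
t: 14.6
tcp_pos: [0.5296, -0.1292, 0.0285]
tool_rot: [0.71, 0.014, -0.704, 0.016]
force: [5.4, 0.1, -3.2]
finger_gap: 0.245
t 14.65 tcp [ 0.5296 -0.1292  0.0285] F [ 5.1  0.7 -2.5] gap 0.244 tilt [ 0.007 -0.002 -1.   ]
delta cm (tool) [ 0.25 -0.14  0.26] yawY -87.52 twist -0.003
```

View pics/w19.png

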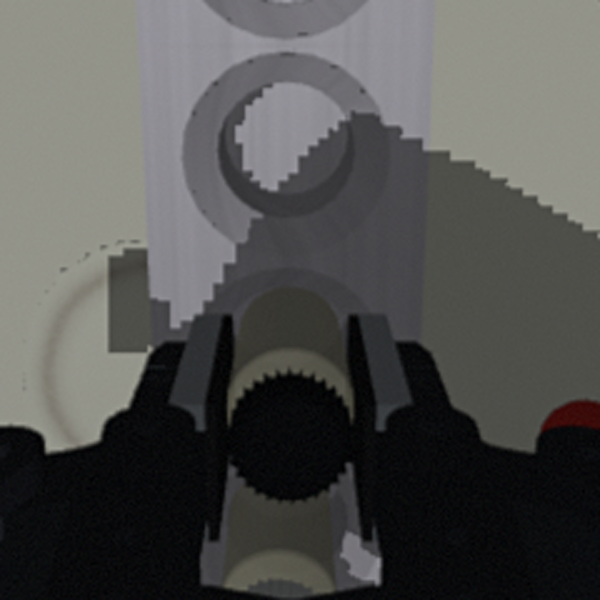

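```bash
python3 -m jog '{"linear":[[0,-0.05,-0.15],[0,-0.05,-0.25],[0.1,-0.05,-0.25],[0.2,-0.05,-0.25],[0.2,-0.05,-0.25]],"twist":[0,0,0,0,0],"claw":[-0.7,-0.7,-0.7,-0.7,-0.7]}'
python3 - <<'E'
from h import *
go(0.527,-.1280,.026,-87.35)
E
```

```text
t: 15.07
tcp_pos: [0.5299, -0.1277, 0.0268]
tool_rot: [0.708, 0.015, -0.706, 0.017]
force: [4.8, -1.9, -0.4]
finger_gap: 0.239
t 15.07 tcp [ 0.5299 -0.1277  0.0268] F [ 4.8 -1.9 -0.4] gap 0.239 tilt [ 0.003 -0.002 -1.   ]
delta cm (tool) [0.08 0.01 0.29] yawY -87.39 twist -0.001
```

```bash
python3 -m jog '{"linear":[[0,0,-0.1],[0,0,-0.2],[0.1,0,-0.2],[0.2,0,-0.2],[0.2,0,-0.2]],"twist":[0,0,0,0,0],"claw":[-0.7,-0.7,-0.7,-0.7,-0.7]}'
python3 - <<'E'
from h import *
go(0.527,-.1280,.026,-87.35)
E
```

```text
t: 15.48
tcp_pos: [0.5306, -0.1268, 0.0246]
tool_rot: [0.707, 0.016, -0.707, 0.016]
force: [2.7, -3.5, 1.1]
finger_gap: 0.243
t 15.48 tcp [ 0.5306 -0.1268  0.0246] F [ 2.7 -3.5  1.1] gap 0.243 tilt [ 0. -0. -1.]
delta cm (tool) [-0.14  0.1   0.36] yawY -87.37 twist -0.0
```

```bash

python3 - <<'E'
from station import manip
from h import *
p=manip.snapshot("wrist"); crop(p,200,150,440,390,2.5,"pics/w20.png")
s=manip.snapshot("scene"); crop(s,200,170,350,320,4,"pics/s20.png")
E
```

```text
(no output)
```

View pics/w20.png

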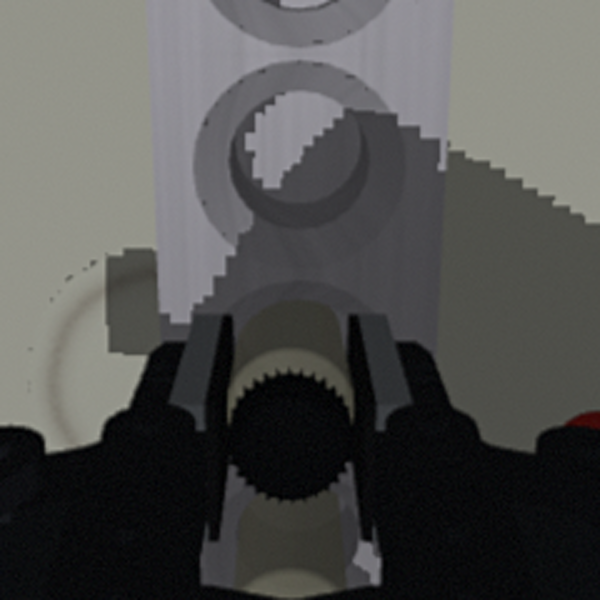

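View pics/s20.png

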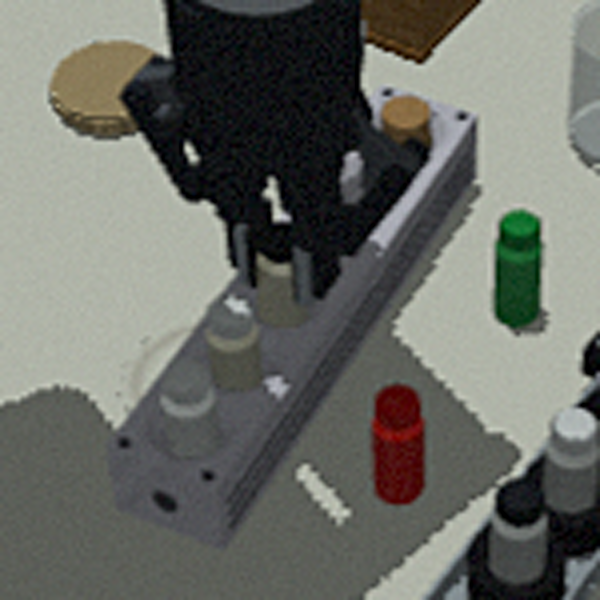

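```bash
python3 -m jog '{"linear":[[-1,0,0],[-2.5,0,0],[-4,0,0],[-5.5,0,0],[-5.5,0,0],[-5.5,0,0],[-5.5,0,0]],"twist":[0,0,0,0,0,0,0],"claw":[-0.7,-0.7,-0.7,-0.7,-0.7,-0.7,-0.7]}'
python3 - <<'E'
from station import manip
from h import *
go(0.527,-.1280,.026,-87.35)
p=manip.snapshot("wrist"); crop(p,240,120,400,360,2.5,"pics/w21.png")
s=manip.snapshot("scene"); crop(s,220,150,340,290,5,"pics/s21.png")
E
```

```text
t: 16.17
tcp_pos: [0.5285, -0.1255, 0.0785]
tool_rot: [-0.706, -0.017, 0.708, -0.015]
force: [0.5, 0.2, -0.8]
finger_gap: 0.243
t 16.17 tcp [ 0.5285 -0.1255  0.0785] F [ 0.5  0.2 -0.8] gap 0.243 tilt [-0.004  0.002 -1.   ]
delta cm (tool) [5.25 0.26 0.14] yawY -87.37 twist -0.0
```

View pics/w21.png

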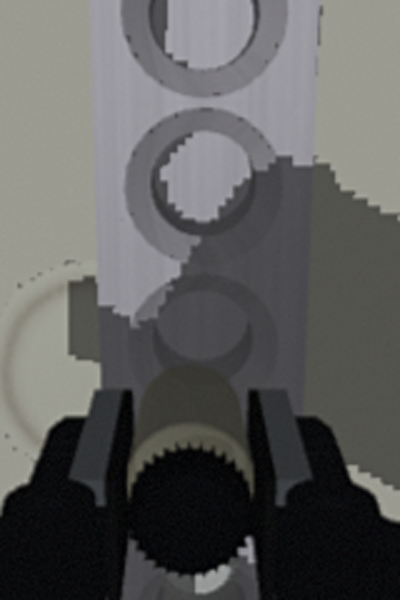

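View pics/s21.png

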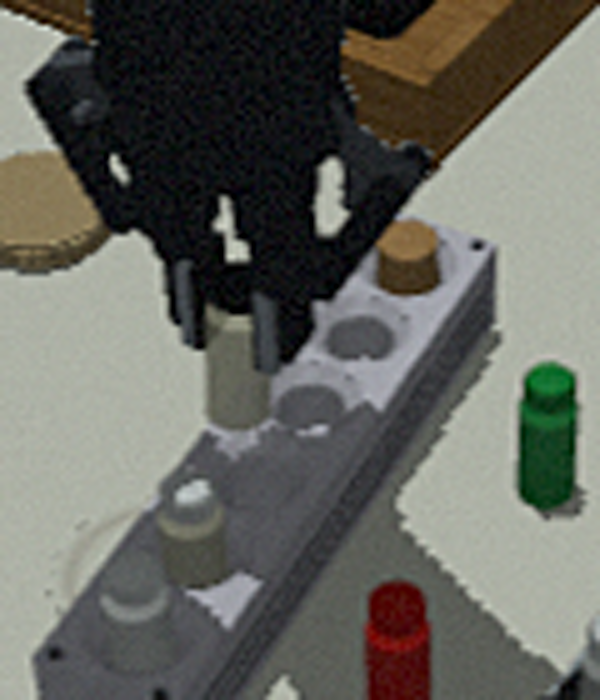

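```bash

python3 - <<'E'
from station import manip
from h import *
s=manip.snapshot("scene"); p=manip.snapshot("wrist")
# foot near-edge (bottom arc lowest) and centre
o,d=ray(s,(267.6,235.7))
print("foot front edge", [ (o+d*(x-o[0])/d[0]).round(4) for x in (.517,.519,.521)])
# cap widths wrist -> distance
K=p["camera_matrix"];C=-p["R"].T@p["t"]; print("C",C)
for z in (.11,.12,.125,.13,.135,.14,.145):
    print(z,onz(p,(316,322),z).round(4), "width px of 20.5mm", (proj(p,(.53,-.126+.011,z))-proj(p,(.53,-.126-.011,z))).round(1))
print("w2 w3 w4", onz(p,(240+203/2.5,120+325/2.5),.044),onz(p,(240+204/2.5,120+187/2.5),.044))
E
```

```text
foot front edge [array([ 0.517 , -0.1299,  0.074 ]), array([ 0.519 , -0.1285,  0.0715]), array([ 0.521 , -0.1271,  0.069 ])]
C [ 0.59632616 -0.12293319  0.24415931]
0.11 [ 0.5199 -0.1262  0.11  ] width px of 20.5mm [-50.1  -2.2]
0.12 [ 0.5256 -0.126   0.12  ] width px of 20.5mm [-53.6  -2.3]
0.125 [ 0.5285 -0.1259  0.125 ] width px of 20.5mm [-55.6  -2.4]
0.13 [ 0.5313 -0.1258  0.13  ] width px of 20.5mm [-57.7  -2.5]
0.135 [ 0.5342 -0.1256  0.135 ] width px of 20.5mm [-59.9  -2.6]
0.14 [ 0.537  -0.1255  0.14  ] width px of 20.5mm [-62.4  -2.6]
0.145 [ 0.5399 -0.1254  0.145 ] width px of 20.5mm [-65.   -2.7]
w2 w3 w4 [ 0.53278513 -0.12878543  0.044     ] [ 0.56742055 -0.12726806  0.044     ]
```

```bash

python3 - <<'E'
from station import manip
from h import *
p=manip.snapshot("wrist")
for z in (.068,.070,.072): print(z, onz(p,(316.5,120+362/2.5),z).round(4)-[.011,0,0], onz(p,(316,322),z+.058).round(4))
crop(p,280,240,350,360,5,"pics/w22.png")
# same relative for b in w13: camera offset from tcp same orientation -> shift pose
e=manip.sense(); q=dict(p); dT=np.array([.4875,-.1308,.1204])-e["tcp_pos"]; q["t"]=p["t"]-p["R"]@dT
for dz in (.006,.008,.010): print("b",dz,onz(q,(316,180+251/3.3),.1204-dz).round(4)-[.011,0,0],onz(q,(317,324),.1204-dz+.058).round(4))
E
```

```text
0.068 [ 0.5209 -0.1261  0.068 ] [ 0.5292 -0.126   0.126 ]
0.07 [ 0.5216 -0.126   0.07  ] [ 0.5304 -0.126   0.128 ]
0.072 [ 0.5223 -0.126   0.072 ] [ 0.5315 -0.1259  0.13  ]
b 0.006 [ 0.4853 -0.13    0.1144] [ 0.4888 -0.1308  0.1724]
b 0.008 [ 0.4846 -0.13    0.1124] [ 0.4877 -0.1309  0.1704]
b 0.01 [ 0.484  -0.1301  0.1104] [ 0.4865 -0.1309  0.1684]
```

View pics/w22.png

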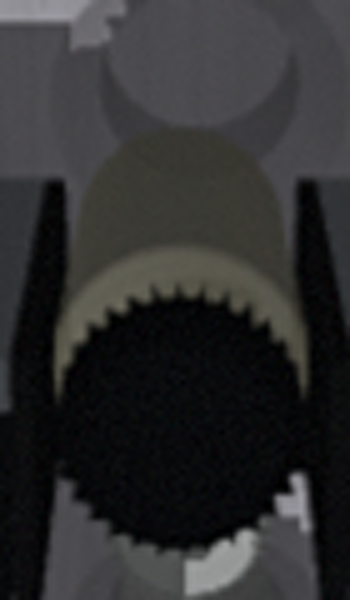

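```bash
python3 -m jog '{"linear":[[0,0.25,-0.45],[0,0.25,-0.45],[1,0.25,-0.45],[2,0.25,-0.45],[2.5,0.25,-0.45],[3,0.25,-0.45],[3.5,0.25,-0.45],[3.5,0.25,-0.45]],"twist":[0,0,0,0,0,0,0,0],"claw":[-0.7,-0.7,-0.7,-0.7,-0.7,-0.7,-0.7,-0.7]}'
python3 - <<'E'
from station import manip
from h import *
go(0.527,-.1280,.026,-87.35)
p=manip.snapshot("wrist"); crop(p,240,120,400,360,2.5,"pics/w23.png")
s=manip.snapshot("scene"); crop(s,220,150,340,290,5,"pics/s23.png")
E
```

```text
t: 17.08
tcp_pos: [0.5342, -0.1285, 0.0433]
tool_rot: [-0.706, -0.017, 0.708, -0.016]
force: [-0.3, 0.4, -1.3]
finger_gap: 0.247
t 17.08 tcp [ 0.5342 -0.1285  0.0433] F [-0.3  0.4 -1.3] gap 0.247 tilt [-0.002  0.001 -1.   ]
delta cm (tool) [ 1.73 -0.09  0.71] yawY -87.38 twist -0.0
```

View pics/w23.png

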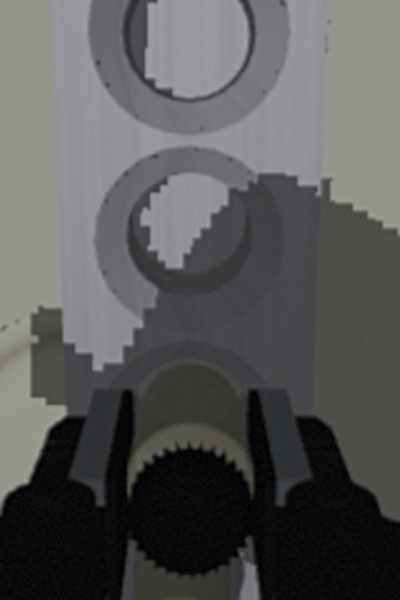

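View pics/s23.png

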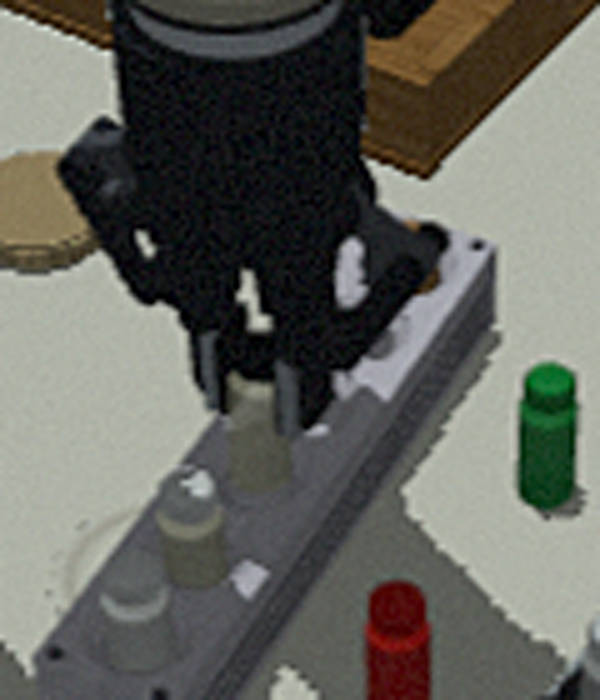

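```bash
python3 -m jog '{"linear":[[0.5,0,0],[1,0,0.1],[1.4,0,0.2],[1.7,0,0.3],[1.7,0,0.4],[1.7,0,0.4]],"twist":[0,0,0,0,0,0],"claw":[-0.7,-0.7,-0.7,-0.7,-0.7,-0.7]}'
python3 - <<'E'
from station import manip
from h import *
go(0.527,-.1280,.026,-87.35)
p=manip.snapshot("wrist"); crop(p,240,120,400,360,2.5,"pics/w24.png")
s=manip.snapshot("scene"); crop(s,220,150,340,290,5,"pics/s24.png")
E
```

```text
t: 17.68
tcp_pos: [0.5308, -0.1291, 0.0273]
tool_rot: [-0.707, -0.016, 0.707, -0.016]
force: [-0.2, -0.0, 0.1]
finger_gap: 0.244
t 17.68 tcp [ 0.5308 -0.1291  0.0273] F [-0.2 -0.   0.1] gap 0.244 tilt [-0.  0. -1.]
delta cm (tool) [ 0.13 -0.12  0.37] yawY -87.38 twist -0.001
```

View pics/w24.png

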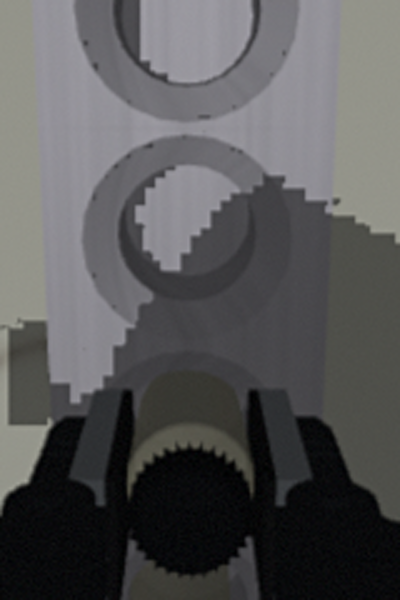

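View pics/s24.png

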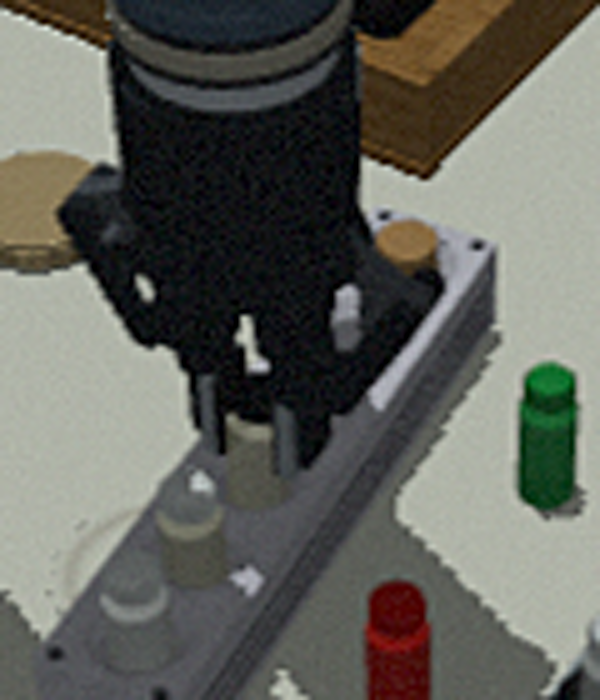

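```bash
python3 -m jog '{"linear":[[0.2,0,0.1],[0.4,0,0.2],[0.6,0,0.2],[0.8,0,0.2],[0.8,0,0.2]],"twist":[0,0,0,0,0],"claw":[-0.7,-0.7,-0.7,-0.7,-0.7]}'
python3 - <<'E'
from station import manip
from h import *
go(0.527,-.1280,.026,-87.35)
s=manip.snapshot("scene"); crop(s,220,150,340,290,5,"pics/s25.png")
E
```

```text
t: 18.2
tcp_pos: [0.5304, -0.1295, 0.022]
tool_rot: [0.708, 0.016, -0.706, 0.017]
force: [-0.6, 1.5, 17.0]
finger_gap: 0.245
t 18.2 tcp [ 0.5304 -0.1295  0.022 ] F [-0.6  1.5 17. ] gap 0.245 tilt [ 0.003 -0.001 -1.   ]
delta cm (tool) [-0.4  -0.17  0.33] yawY -87.38 twist -0.001
```

View pics/s25.png

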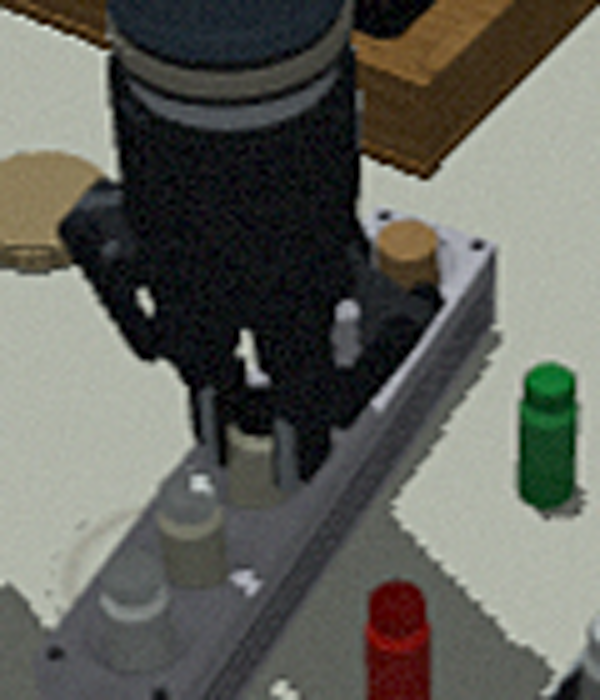

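```bash
python3 -m jog '{"linear":[[-0.2,0,0],[-0.3,0,0],[-0.3,0,0],[-0.3,0,0],[-0.3,0,0],[-0.3,0,0]],"twist":[0,0,0,0,0,0],"claw":[-0.7,-0.3,-0.1,-0.1,-0.1,-0.1]}'
python3 - <<'E'
from station import manip
from h import *
go(0.527,-.1280,.026,-87.35)
s=manip.snapshot("scene"); crop(s,220,150,340,290,5,"pics/s26.png")
p=manip.snapshot("wrist"); crop(p,200,150,440,390,2.5,"pics/w26.png")
E
```

```text
t: 18.75
tcp_pos: [0.5286, -0.1291, 0.0221]
tool_rot: [-0.707, -0.016, 0.707, -0.016]
force: [-0.5, -0.6, -0.6]
finger_gap: 0.447
t 18.75 tcp [ 0.5286 -0.1291  0.0221] F [-0.5 -0.6 -0.6] gap 0.447 tilt [-0.001  0.    -1.   ]
delta cm (tool) [-0.39 -0.12  0.15] yawY -87.38 twist -0.001
```

View pics/s26.png

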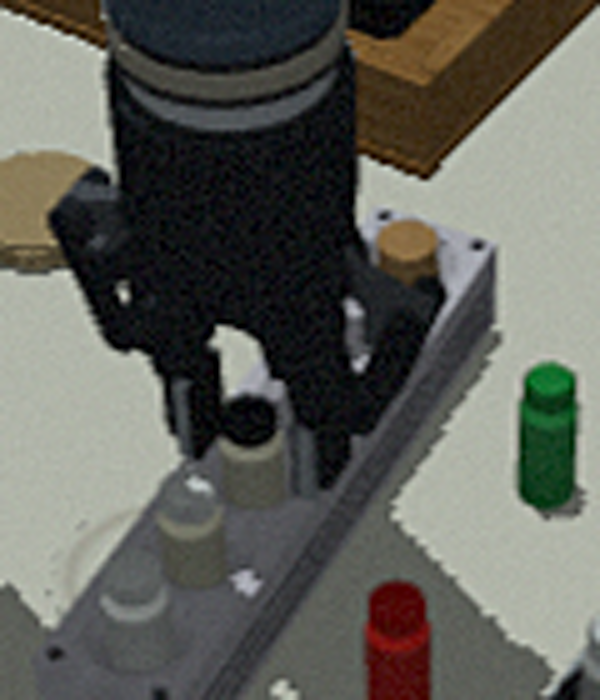

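View pics/w26.png

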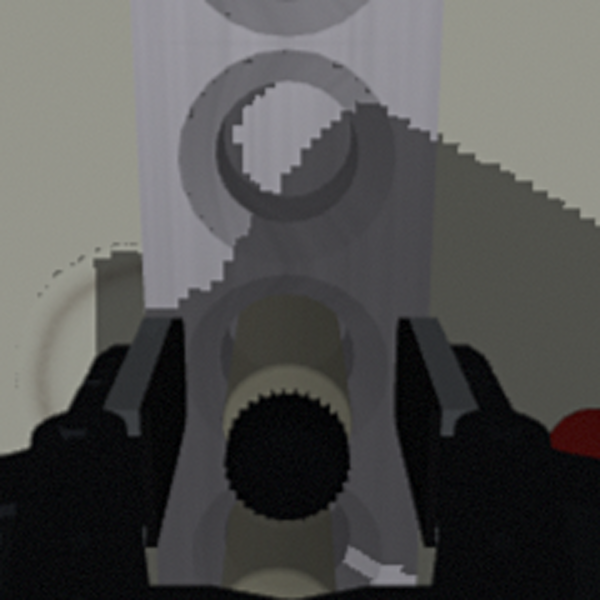

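```bash
python3 -m jog '{"linear":[[-1.5,0,0],[-4,0,0],[-7,0,0],[-9,0,0],[-9.5,0,0],[-9.5,0,0]],"twist":[0,0,0,0,0,0],"claw":[-0.1,-0.1,-0.1,0,0,0]}' 
python3 - <<'E'
from h import *
go(0.498,-.2803,.118,-94.2)
E
```

```text
t: 19.35
tcp_pos: [0.5301, -0.1297, 0.1191]
tool_rot: [0.708, 0.016, -0.706, 0.017]
force: [-0.2, -0.5, -0.6]
finger_gap: 0.501
t 19.35 tcp [ 0.5301 -0.1297  0.1191] F [-0.2 -0.5 -0.6] gap 0.501 tilt [ 0.003 -0.002 -1.   ]
delta cm (tool) [ 0.12 14.9   3.9 ] yawY -87.37 twist 0.119
```

```bash
python3 -m jog '{"linear":[[0,3.5,1],[0,7,2],[0,10.5,3],[0,13,3.7],[0,14.9,3.8],[0,14.9,3.8],[0,14.9,3.8],[0,14.9,3.8]],"twist":[0.03,0.06,0.09,0.119,0.119,0.119,0.119,0.119],"claw":[0,0,0,0,0,0,0,0]}' 
python3 - <<'E'
from station import manip
from h import *
go(0.498,-.2803,.025,-94.2)
p=manip.snapshot("wrist"); crop(p,220,180,420,360,3,"pics/w27.png")
print(((proj(p,(.498,-.2803,.076))-[220,180])*3).round(1))
E
```

```text
t: 20.02
tcp_pos: [0.4969, -0.2783, 0.1161]
tool_rot: [-0.706, 0.025, 0.708, 0.027]
force: [-0.9, 1.0, -0.1]
finger_gap: 0.502
t 20.02 tcp [ 0.4969 -0.2783  0.1161] F [-0.9  1.  -0.1] gap 0.502 tilt [-0.003  0.003 -1.   ]
delta cm (tool) [ 9.11  0.21 -0.15] yawY -94.2 twist 0.0
[298.6 211.2]
```

View pics/w27.png

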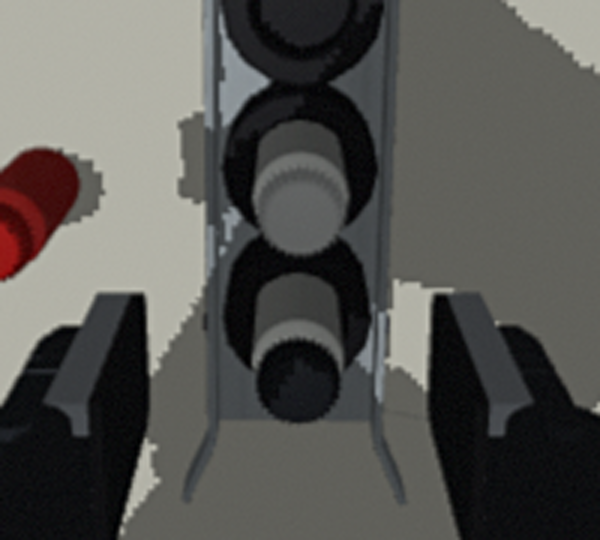

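```bash
python3 -m jog '{"linear":[[0,0.2,-0.1],[1.5,0.2,-0.1],[3,0.2,-0.1],[4.5,0.2,-0.1],[6,0.2,-0.1],[7.5,0.2,-0.1],[8.8,0.2,-0.1],[9.1,0.2,-0.1],[9.1,0.2,-0.1]],"twist":[0,0,0,0,0,0,0,0,0],"claw":[0,0,0,0,0,0,0,0,0]}' 
python3 - <<'E'
from station import manip
from h import *
go(0.498,-.2803,.025,-94.2)
p=manip.snapshot("wrist"); crop(p,210,220,430,380,3.6,"pics/w28.png")
E
```

```text
t: 20.82
tcp_pos: [0.4984, -0.2805, 0.0257]
tool_rot: [-0.706, 0.025, 0.707, 0.026]
force: [0.9, 0.7, 0.1]
finger_gap: 0.502
t 20.82 tcp [ 0.4984 -0.2805  0.0257] F [0.9 0.7 0.1] gap 0.502 tilt [-0.002  0.002 -1.   ]
delta cm (tool) [ 0.07 -0.01  0.04] yawY -94.12 twist 0.001
```

View pics/w28.png

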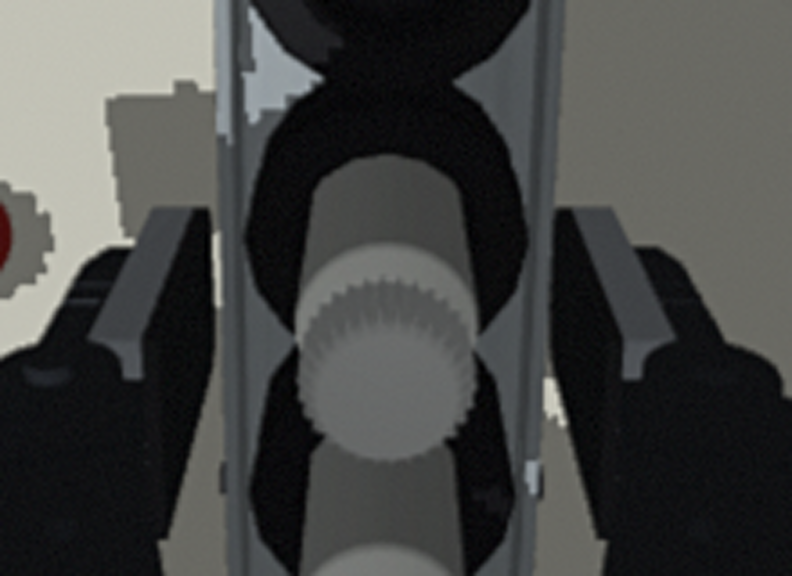

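```bash
python3 -m jog '{"linear":[[0.1,0,0],[0.1,0,0],[0.1,0,0],[0.1,0,0],[0.1,0,0],[0.1,0,0]],"twist":[0,0,0,0,0,0],"claw":[-0.3,-0.7,-0.7,-0.7,-0.7,-0.7]}' 40
python3 -m jog '{"linear":[[-1,0,0],[-2.5,0,0],[-5,0,0],[-8,0,0],[-9.5,0,0],[-9.5,0,0],[-9.5,0,0]],"twist":[0,0,0,0,0,0,0],"claw":[-0.7,-0.7,-0.7,-0.7,-0.7,-0.7,-0.7]}' 
python3 - <<'E'
from h import *
go(0.5685,-.1275,.122,-87.35)
E
```

```text
t: 21.37
tcp_pos: [0.4993, -0.2821, 0.0264]
tool_rot: [0.707, -0.026, -0.706, -0.026]
force: [0.6, 1.9, 5.7]
finger_gap: 0.239
t: 21.95
tcp_pos: [0.499, -0.2822, 0.1216]
tool_rot: [0.707, -0.026, -0.706, -0.025]
force: [0.8, 0.6, -0.3]
finger_gap: 0.239
t 21.95 tcp [ 0.499  -0.2822  0.1216] F [ 0.8  0.6 -0.3] gap 0.239 tilt [ 0.001 -0.001 -1.   ]
delta cm (tool) [ -0.05 -15.94  -5.8 ] yawY -94.19 twist -0.119
```

```bash
python3 -m jog '{"linear":[[0,-3.5,-1.2],[0,-7,-2.5],[0,-10,-3.7],[0,-13,-4.8],[0,-15.9,-5.8],[0,-15.9,-5.8],[0,-15.9,-5.8],[0,-15.9,-5.8],[0,-15.9,-5.8]],"twist":[-0.03,-0.06,-0.09,-0.119,-0.119,-0.119,-0.119,-0.119,-0.119],"claw":[-0.7,-0.7,-0.7,-0.7,-0.7,-0.7,-0.7,-0.7,-0.7]}' 
python3 - <<'E'
from station import manip
from h import *
p=manip.snapshot("wrist"); crop(p,240,120,400,360,2.5,"pics/w29.png")
go(0.5685,-.1275,.122,-87.35)
e=manip.sense()
s=manip.snapshot("scene"); crop(s,200,150,340,290,5,"pics/s29.png")
E
```

```text
t: 22.7
tcp_pos: [0.5674, -0.1284, 0.1197]
tool_rot: [-0.706, -0.016, 0.708, -0.016]
force: [0.3, -0.3, 0.3]
finger_gap: 0.241
t 22.75 tcp [ 0.5675 -0.1286  0.12  ] F [-0.2 -0.5 -0.2] gap 0.238 tilt [-0.001  0.    -1.   ]
delta cm (tool) [-0.2  -0.11 -0.11] yawY -87.47 twist -0.002
```

View pics/w29.png

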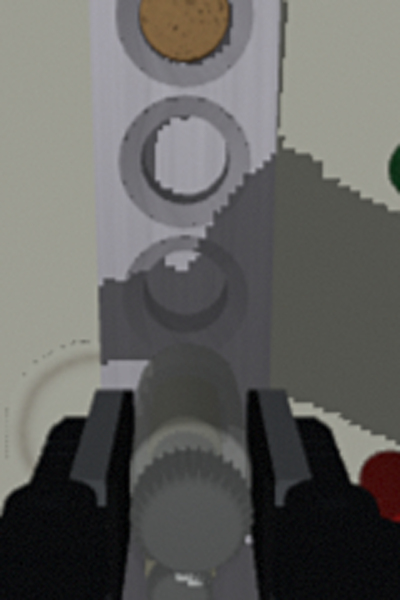

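View pics/s29.png

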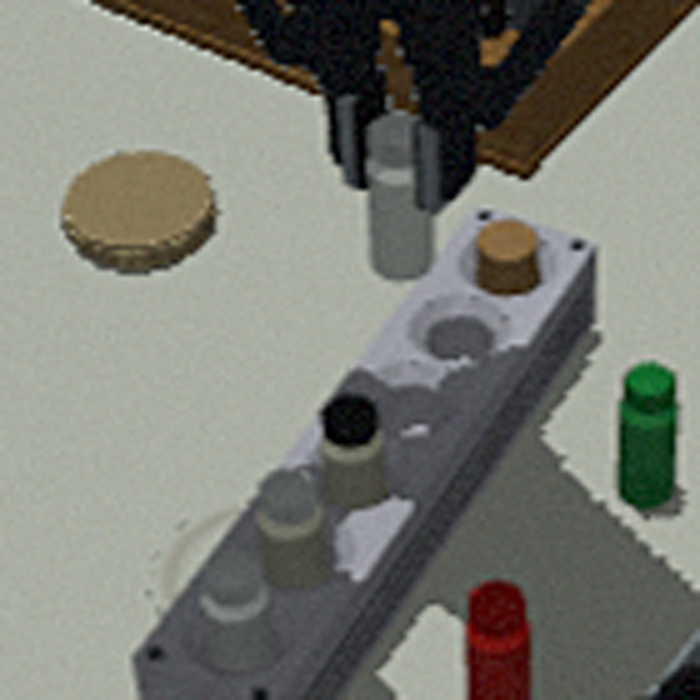

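```bash

python3 - <<'E'
from station import manip
from h import *
p=manip.snapshot("wrist"); W=lambda x,y:(240+x/2.5,120+y/2.5)
print("w3",onz(p,W(186,291),.044),"w4",onz(p,W(185,162),.044),"cap",onz(p,W(191,515),.1695),"foot",onz(p,W(190,343),.1115)-[.011,0,0])
E
```

```text
w3 [ 0.56850926 -0.12723676  0.044     ] w4 [ 0.60687736 -0.12528246  0.044     ] cap [ 0.56661122 -0.128725    0.1695    ] foot [ 0.56408925 -0.12816778  0.1115    ]
```

```bash

python3 - <<'E'
from station import manip
from h import *
p=manip.snapshot("wrist"); e=manip.sense()
q=dict(p); T=np.array([.5286,-.1291,.0221]); q["t"]=p["t"]-p["R"]@(T-e["tcp_pos"])
for v in (448,452,456): print(onz(q,(200+288/2.5,150+v/2.5),.076))
print("w3 from w26",onz(q,(200+287/2.5,150+157/2.5),.044))
T=np.array([.4861,-.1288,.0243]); q["t"]=p["t"]-p["R"]@(T-e["tcp_pos"])
for v in (438,442,446): print("b",onz(q,(200+290/2.5,150+v/2.5),.076))
print("w2 from w15",onz(q,(200+299/2.5,150+138/2.5),.044))
E
```

```text
[ 0.52884107 -0.12867922  0.076     ]
[ 0.52816913 -0.12870882  0.076     ]
[ 0.52749528 -0.12873851  0.076     ]
w3 from w26 [ 0.56676556 -0.12675026  0.044     ]
b [ 0.48675433 -0.12865983  0.076     ]
b [ 0.48607404 -0.12869023  0.076     ]
b [ 0.48539183 -0.12872072  0.076     ]
w2 from w15 [ 0.527326   -0.12842454  0.044     ]
```

```bash
python3 -m jog '{"linear":[[0,-0.1,-0.15],[1.5,-0.1,-0.15],[3,-0.1,-0.15],[4.5,-0.1,-0.15],[5.5,-0.1,-0.15],[5.5,-0.1,-0.15],[5.5,-0.1,-0.15]],"twist":[0,0,0,0,0,0,0],"claw":[-0.7,-0.7,-0.7,-0.7,-0.7,-0.7,-0.7]}' 
python3 - <<'E'
from station import manip
from h import *
p=manip.snapshot("wrist"); crop(p,240,120,400,360,2.5,"pics/w30.png")
go(0.5685,-.1275,.026,-87.35)
E
```

```text
t: 23.48
tcp_pos: [0.5695, -0.1265, 0.0653]
tool_rot: [-0.707, -0.016, 0.707, -0.016]
force: [0.3, 0.1, 0.3]
finger_gap: 0.237
t 23.53 tcp [ 0.57   -0.1267  0.0659] F [0.3 0.7 0.2] gap 0.238 tilt [ 0. -0. -1.]
delta cm (tool) [3.99 0.07 0.16] yawY -87.39 twist -0.001
```

View pics/w30.png

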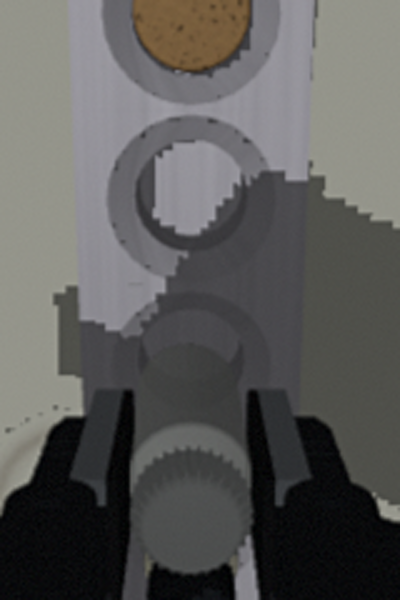

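```bash

python3 - <<'E'
from station import manip
from h import *
p=manip.snapshot("wrist"); W=lambda x,y:(240+x/2.5,120+y/2.5); e=manip.sense(); z=e["tcp_pos"][2]
print(e["tcp_pos"],"w4",onz(p,W(190,197),.044),"w3 top edge-19mm",onz(p,W(194,293),.044)-[.019,0,0],"w4 top edge",onz(p,W(190,115),.044)-[.019,0,0])
for f in (.006,.008,.010): print("foot",onz(p,W(190,343),z-f)-[.011,0,0],"cap",onz(p,W(191,515),z-f+.058))
E
```

```text
[ 0.57034778 -0.12677128  0.06631114] w4 [ 0.60770459 -0.12473483  0.044     ] w3 top edge-19mm [ 0.56633608 -0.12670419  0.044     ] w4 top edge [ 0.60680504 -0.12389447  0.044     ]
foot [ 0.56757209 -0.12608668  0.06031114] cap [ 0.57076401 -0.12659833  0.11831114]
foot [ 0.56689598 -0.12611816  0.05831114] cap [ 0.56960501 -0.1266549   0.11631114]
foot [ 0.56621987 -0.12614963  0.05631114] cap [ 0.568446   -0.12671146  0.11431114]
```

```bash
python3 -m jog '{"linear":[[1,0,0],[2,0,0],[2.6,0,0],[3.2,0,0],[3.6,0,0],[3.8,0,0],[3.8,0,0]],"twist":[0,0,0,0,0,0,0],"claw":[-0.7,-0.7,-0.7,-0.7,-0.7,-0.7,-0.7]}' 
```

```text
t: 24.17
tcp_pos: [0.5694, -0.1263, 0.027]
tool_rot: [-0.707, -0.016, 0.707, -0.016]
force: [0.5, 0.5, 0.1]
finger_gap: 0.239
```

```bash

python3 - <<'E'
from station import manip
from h import *
go(0.5685,-.1275,.026,-87.35)
p=manip.snapshot("wrist"); crop(p,240,120,400,360,2.5,"pics/w31.png")
s=manip.snapshot("scene"); crop(s,200,150,340,290,5,"pics/s31.png")
E
```

```text
t 24.17 tcp [ 0.5694 -0.1263  0.027 ] F [0.5 0.5 0.1] gap 0.239 tilt [-0.001  0.    -1.   ]
delta cm (tool) [0.1  0.11 0.1 ] yawY -87.38 twist -0.0
```

View pics/s31.png

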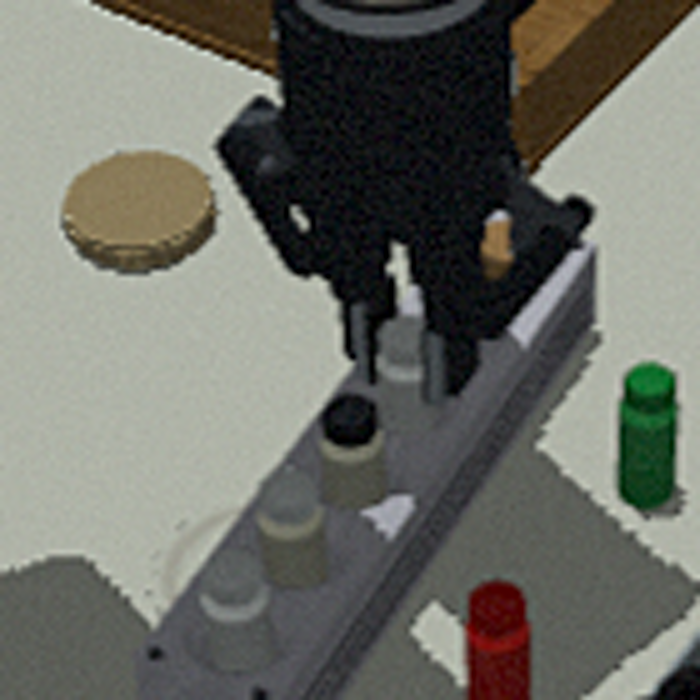

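Clean entry with no side force. Lower to floor contact, then release.

```bash
python3 -m jog '{"linear":[[0.1,0,0],[0.2,0,0],[0.2,0,0]],"twist":[0,0,0],"claw":[-0.7,-0.7,-0.7]}'; python3 -m jog '{"linear":[[0,0,0],[0,0,0],[0,0,0],[0,0,0],[0,0,0]],"twist":[0,0,0,0,0],"claw":[-0.3,-0.1,-0.1,-0.1,-0.1]}'
```

```text
t: 24.52
tcp_pos: [0.5702, -0.1266, 0.0265]
tool_rot: [0.707, 0.016, -0.707, 0.016]
force: [-0.6, 0.6, 4.1]
finger_gap: 0.24
t: 24.93
tcp_pos: [0.5696, -0.1264, 0.0255]
tool_rot: [-0.707, -0.016, 0.707, -0.016]
force: [-0.7, -1.3, -0.8]
finger_gap: 0.447
```

```bash
python3 -m jog '{"linear":[[-1.5,0,0],[-4,0,0],[-7,0,0],[-9,0,0],[-9.3,0,0],[-9.3,0,0],[-9.3,0,0]],"twist":[0,0,0,0,0,0,0],"claw":[-0.1,-0.1,-0.1,0,0,0,0]}' 
python3 - <<'E'
from station import manip
from h import *
go(0.457,-.277,.118,-94.2)
s=manip.snapshot("scene"); crop(s,200,150,340,290,5,"pics/s32.png")
E
```

```text
t: 25.52
tcp_pos: [0.5691, -0.1262, 0.1181]
tool_rot: [-0.707, -0.016, 0.707, -0.016]
force: [-0.7, 0.3, -0.1]
finger_gap: 0.499
t 25.52 tcp [ 0.5691 -0.1262  0.1181] F [-0.7  0.3 -0.1] gap 0.499 tilt [-0.001  0.    -1.   ]
delta cm (tool) [1.000e-02 1.455e+01 1.189e+01] yawY -87.38 twist 0.119
```

View pics/s32.png

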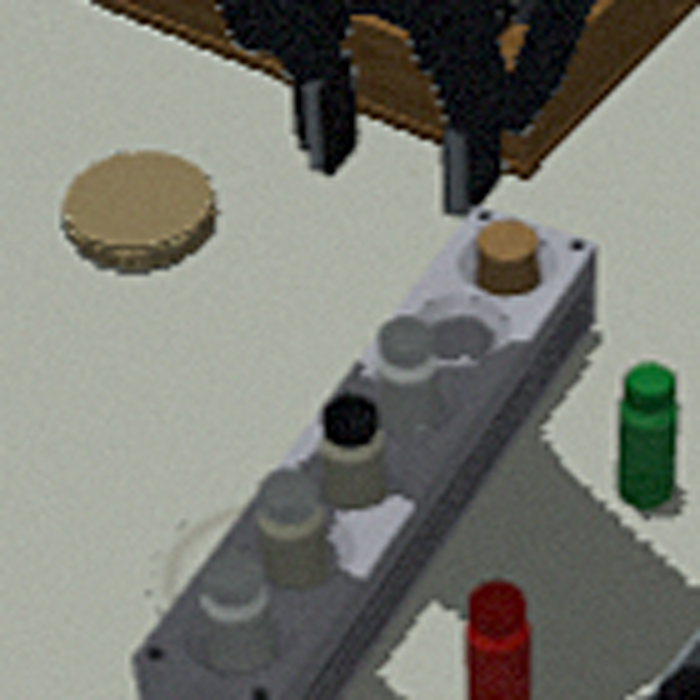

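Reference, b, a, d stand in order, all upright; on to c, the last one.

```bash
python3 -m jog '{"linear":[[0,2.9,2.4],[0,5.8,4.8],[0,8.7,7.2],[0,11.6,9.5],[0,13.5,11],[0,14.5,11.8],[0,14.5,11.8],[0,14.5,11.8],[0,14.5,11.8]],"twist":[0.03,0.06,0.09,0.119,0.119,0.119,0.119,0.119,0.119],"claw":[0,0,0,0,0,0,0,0,0]}' 
python3 - <<'E'
from station import manip
from h import *
go(0.457,-.277,.025,-94.2)
p=manip.snapshot("wrist"); crop(p,220,180,420,360,3,"pics/w33.png")
print(((proj(p,(.457,-.277,.076))-[220,180])*3).round(1))
E
```

```text
t: 26.32
tcp_pos: [0.4588, -0.2754, 0.118]
tool_rot: [-0.706, 0.025, 0.707, 0.026]
force: [-0.3, 0.2, 0.4]
finger_gap: 0.5
t 26.32 tcp [ 0.4588 -0.2754  0.118 ] F [-0.3  0.2  0.4] gap 0.5 tilt [-0.001  0.001 -1.   ]
delta cm (tool) [9.3  0.19 0.16] yawY -94.15 twist 0.001
[297.5 222. ]
```

View pics/w33.png

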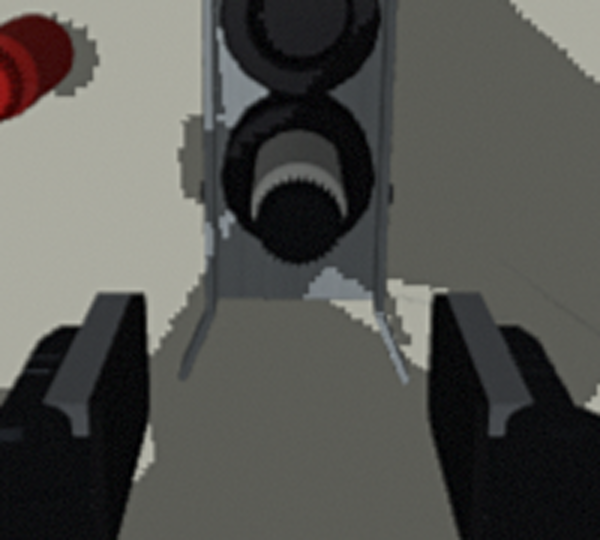

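```bash
python3 -m jog '{"linear":[[0,0.15,0.15],[1.5,0.15,0.15],[3,0.15,0.15],[4.5,0.15,0.15],[6,0.15,0.15],[7.5,0.15,0.15],[8.8,0.15,0.15],[9.3,0.15,0.15],[9.3,0.15,0.15]],"twist":[0,0,0,0,0,0,0,0,0],"claw":[0,0,0,0,0,0,0,0,0]}' 
python3 - <<'E'
from station import manip
from h import *
go(0.457,-.277,.025,-94.2)
p=manip.snapshot("wrist"); crop(p,210,220,430,380,3.6,"pics/w34.png")
E
```

```text
t: 27.12
tcp_pos: [0.4567, -0.2767, 0.0245]
tool_rot: [-0.706, 0.025, 0.707, 0.026]
force: [-0.5, 0.2, 0.6]
finger_gap: 0.499
t 27.12 tcp [ 0.4567 -0.2767  0.0245] F [-0.5  0.2  0.6] gap 0.499 tilt [-0.002  0.002 -1.   ]
delta cm (tool) [-0.05  0.02 -0.03] yawY -94.11 twist 0.002
```

View pics/w34.png

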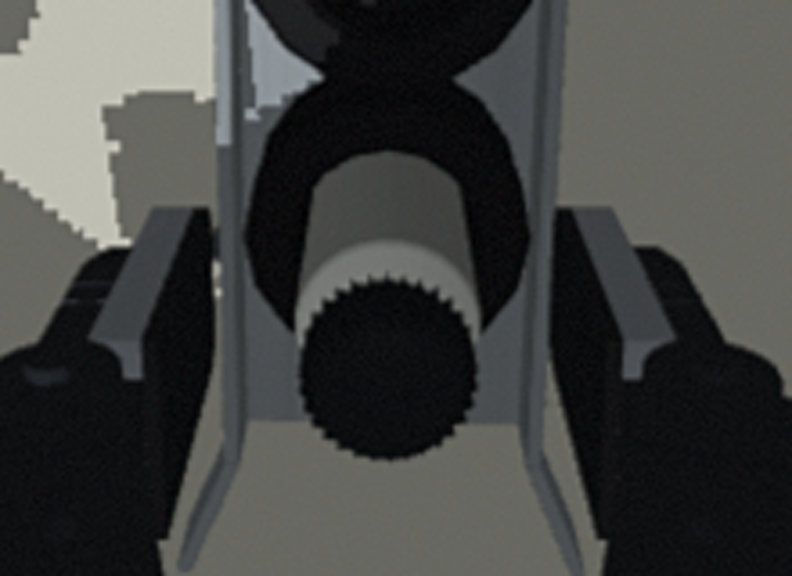

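```bash
python3 -m jog '{"linear":[[0,0,0],[0,0,0],[0,0,0],[0,0,0],[0,0,0],[0,0,0]],"twist":[0,0,0,0,0,0],"claw":[-0.3,-0.7,-0.7,-0.7,-0.7,-0.7]}' 40
python3 -m jog '{"linear":[[-1,0,0],[-2.5,0,0],[-5,0,0],[-8,0,0],[-9.5,0,0],[-9.5,0,0],[-9.5,0,0]],"twist":[0,0,0,0,0,0,0],"claw":[-0.7,-0.7,-0.7,-0.7,-0.7,-0.7,-0.7]}' 
python3 - <<'E'
from h import *
go(0.6095,-.1246,.122,-87.35)
E
```

```text
t: 27.67
tcp_pos: [0.4574, -0.2784, 0.0264]
tool_rot: [0.707, -0.026, -0.706, -0.026]
force: [0.9, 0.7, 6.4]
finger_gap: 0.24
t: 28.25
tcp_pos: [0.457, -0.2785, 0.1216]
tool_rot: [0.707, -0.026, -0.706, -0.025]
force: [-0.2, -0.4, -0.8]
finger_gap: 0.241
t 28.25 tcp [ 0.457  -0.2785  0.1216] F [-0.2 -0.4 -0.8] gap 0.241 tilt [ 0.001 -0.002 -1.   ]
delta cm (tool) [ -0.05 -16.46 -14.08] yawY -94.19 twist -0.119
```

```bash
python3 -m jog '{"linear":[[0,-2.8,-2.4],[0,-5.6,-4.8],[0,-8.4,-7.2],[0,-11.2,-9.6],[0,-14,-12],[0,-16,-13.7],[0,-16.5,-14.1],[0,-16.5,-14.1],[0,-16.5,-14.1],[0,-16.5,-14.1]],"twist":[-0.03,-0.06,-0.09,-0.119,-0.119,-0.119,-0.119,-0.119,-0.119,-0.119],"claw":[-0.7,-0.7,-0.7,-0.7,-0.7,-0.7,-0.7,-0.7,-0.7,-0.7]}' 
python3 - <<'E'
from h import *
go(0.6095,-.1246,.066,-87.35)
E
```

```text
t: 29.08
tcp_pos: [0.6078, -0.1246, 0.1196]
tool_rot: [-0.706, -0.016, 0.708, -0.016]
force: [-0.1, -1.0, -1.0]
finger_gap: 0.245
t 29.08 tcp [ 0.6078 -0.1246  0.1196] F [-0.1 -1.  -1. ] gap 0.245 tilt [-0.003  0.001 -1.   ]
delta cm (tool) [ 5.36  0.01 -0.18] yawY -87.44 twist -0.002
```

```bash
python3 -m jog '{"linear":[[0,0,-0.15],[1.5,0,-0.15],[3,0,-0.15],[4.5,0,-0.15],[5.4,0,-0.15],[5.4,0,-0.15],[5.4,0,-0.15]],"twist":[0,0,0,0,0,0,0],"claw":[-0.7,-0.7,-0.7,-0.7,-0.7,-0.7,-0.7]}' 
python3 - <<'E'
from station import manip
from h import *
p=manip.snapshot("wrist"); crop(p,240,120,400,360,2.5,"pics/w35.png")
go(0.6095,-.1246,.026,-87.35)
W=lambda x,y:(240+x/2.5,120+y/2.5); e=manip.sense(); z=e["tcp_pos"][2]
print(((proj(p,(.6068,-.1245,.044))-[240,120])*2.5).round(0))
for f in (.008,): print("foot(y343)",onz(p,W(190,343),z-f)-[.011,0,0],"cap(y515)",onz(p,W(191,515),z-f+.058),"well edge(y293)",onz(p,W(194,293),.044)-[.019,0,0])
E
```

```text
t: 29.67
tcp_pos: [0.6105, -0.1244, 0.0664]
tool_rot: [-0.707, -0.016, 0.707, -0.016]
force: [1.4, -0.3, -0.4]
finger_gap: 0.238
t 29.72 tcp [ 0.6112 -0.1245  0.0671] F [ 0.4 -0.   0. ] gap 0.24 tilt [ 0.001 -0.    -1.   ]
delta cm (tool) [4.11 0.   0.17] yawY -87.42 twist -0.001
[191. 369.]
foot(y343) [ 0.60744747 -0.12382208  0.05905276] cap(y515) [ 0.6103117  -0.12437945  0.11705276] well edge(y293) [ 0.60664477 -0.12441898  0.044     ]
```

View pics/w35.png

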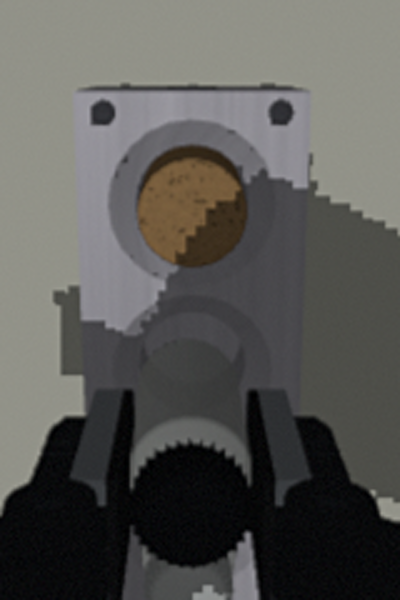

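```bash
python3 -m jog '{"linear":[[0.5,0,0.12],[1.5,0,0.12],[2.2,0,0.12],[2.8,0,0.12],[3.4,0,0.12],[3.8,0,0.12],[3.9,0,0.12],[3.9,0,0.12]],"twist":[0,0,0,0,0,0,0,0],"claw":[-0.7,-0.7,-0.7,-0.7,-0.7,-0.7,-0.7,-0.7]}' 
```

```text
t: 30.38
tcp_pos: [0.6095, -0.1237, 0.0271]
tool_rot: [-0.707, -0.016, 0.707, -0.016]
force: [-0.2, -0.4, 0.6]
finger_gap: 0.239
```

```bash
python3 -m jog '{"linear":[[0.1,0,0],[0.2,0,0],[0.2,0,0]],"twist":[0,0,0],"claw":[-0.7,-0.7,-0.7]}'; python3 -m jog '{"linear":[[0,0,0],[0,0,0],[0,0,0],[0,0,0],[0,0,0]],"twist":[0,0,0,0,0],"claw":[-0.3,-0.1,-0.1,-0.1,-0.1]}'; python3 -m jog '{"linear":[[-1.5,0,0],[-4,0,0],[-7,0,0],[-10,0,0],[-12,0,0],[-14,0,0],[-14,0,0]],"twist":[0,0,0,0,0,0,0],"claw":[-0.1,-0.1,-0.1,-0.1,-0.1,-0.1,-0.1]}'
python3 - <<'E'
from station import manip
from h import *
go(0.457,-.277,.118,-94.2)
s=manip.snapshot("scene"); crop(s,200,150,360,290,5,"pics/s36.png")
p=manip.snapshot("wrist"); cv2.imwrite("pics/w36.png",p["pixels"][:,:,::-1])
E
```

```text
t: 30.63
tcp_pos: [0.61, -0.1239, 0.0265]
tool_rot: [0.707, 0.016, -0.707, 0.016]
force: [-1.8, -0.3, 3.6]
finger_gap: 0.241
t: 31.05
tcp_pos: [0.6099, -0.1238, 0.0255]
tool_rot: [0.707, 0.016, -0.707, 0.016]
force: [0.4, -0.9, -0.9]
finger_gap: 0.451
t: 31.63
tcp_pos: [0.6127, -0.1248, 0.1703]
tool_rot: [0.71, 0.015, -0.704, 0.017]
force: [0.1, -0.3, 0.5]
finger_gap: 0.45
t 31.63 tcp [ 0.6127 -0.1248  0.1703] F [ 0.1 -0.3  0.5] gap 0.45 tilt [ 0.009 -0.003 -1.   ]
delta cm (tool) [ 5.14 14.47 16.3 ] yawY -87.37 twist 0.119
```

View pics/s36.png

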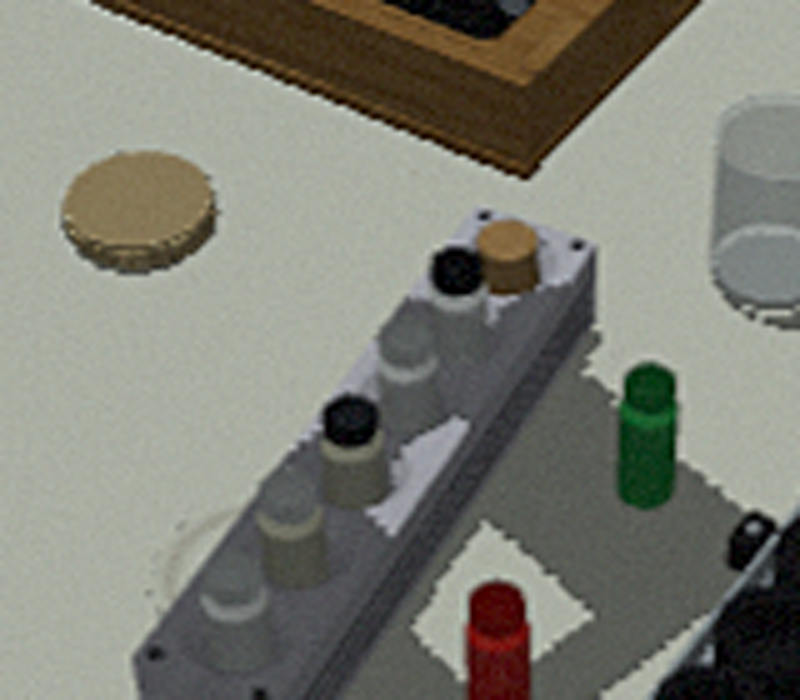

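View pics/w36.png

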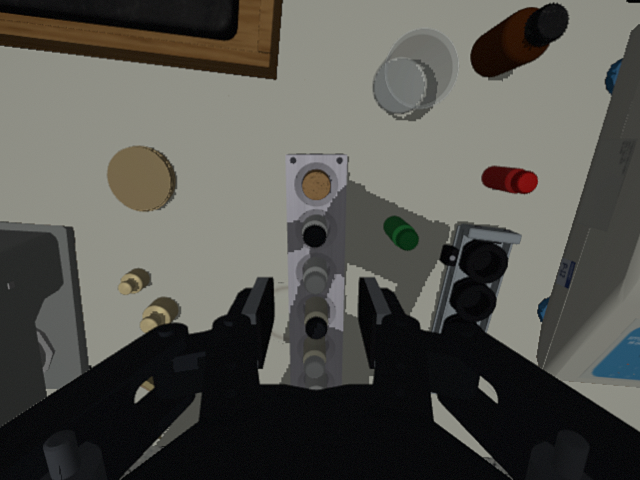

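```bash
python3 -m jog '{"linear":[[-2,0,0],[-4,0,3],[-5,2,6],[-5,5,9],[-5,8,12],[-5,11,15],[-5,14,17],[-5,17,18],[-5,20,18],[-5,22,18],[-5,22,18],[-5,22,18]],"twist":[0,0,0,0,0,0,0,0,0,0,0,0],"claw":[-0.1,-0.1,-0.1,-0.1,-0.1,-0.1,-0.1,-0.1,-0.1,-0.1,-0.1,-0.1]}'
python3 - <<'E'
from station import manip
from h import *
go(0.457,-.277,.118,-94.2)
s=manip.snapshot("scene"); cv2.imwrite("pics/s37.png",s["pixels"][:,:,::-1])
p=manip.snapshot("top"); crop(p,220,140,400,350,2.8,"pics/t37.png")
E
```

```text
t: 32.73
tcp_pos: [0.4391, -0.3519, 0.2136]
tool_rot: [-0.706, -0.017, 0.708, -0.014]
force: [-0.9, 0.5, -0.4]
finger_gap: 0.45
t 32.73 tcp [ 0.4391 -0.3519  0.2136] F [-0.9  0.5 -0.4] gap 0.45 tilt [-0.002  0.003 -1.   ]
delta cm (tool) [ 9.58 -7.37 -2.14] yawY -87.5 twist 0.117
```

View pics/s37.png

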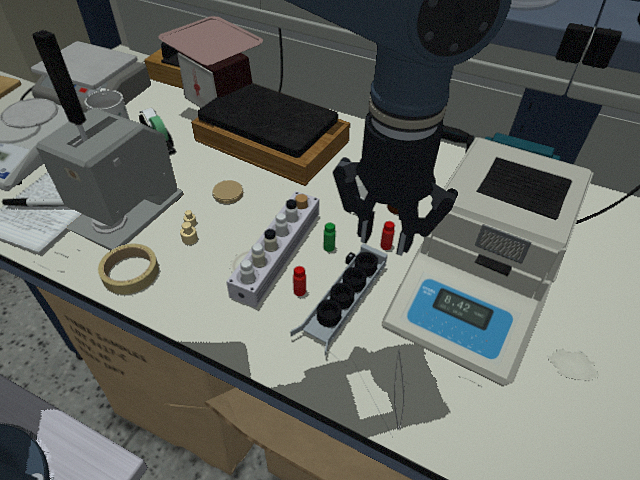

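View pics/t37.png

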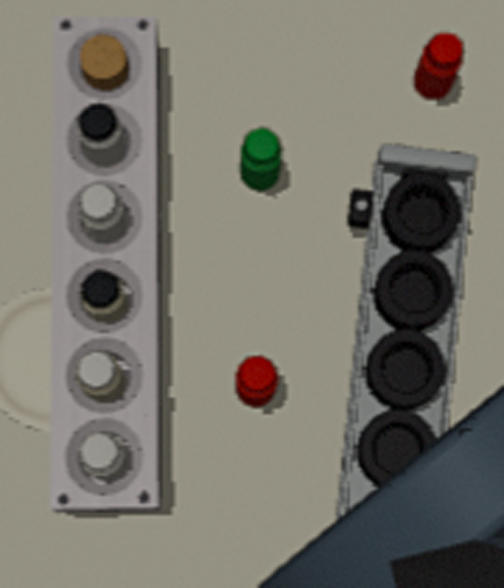

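```bash
python3 - <<'E'
from station import manip
from h import *
s=manip.snapshot("scene"); crop(s,225,185,325,305,6 if 0 else 5,"pics/s38.png")
t=manip.snapshot("top")
for n,(x,y) in dict(ref=(103,450),b=(97,368),a=(100,289),d=(98,203),c=(97,123)).items():
    X=onz(t,(220+x/2.8,140+y/2.8),.076); print(n,X.round(4),"expected in s38",((proj(s,X)-[225,185])*5).round(0))
E
```

```text
ref [ 0.4463 -0.1333  0.076 ] expected in s38 [106. 393.]
b [ 0.4849 -0.1286  0.076 ] expected in s38 [159. 310.]
a [ 0.523  -0.1283  0.076 ] expected in s38 [218. 237.]
d [ 0.565  -0.1253  0.076 ] expected in s38 [273. 158.]
c [ 0.6048 -0.123   0.076 ] expected in s38 [324.  89.]
```

View pics/s38.png

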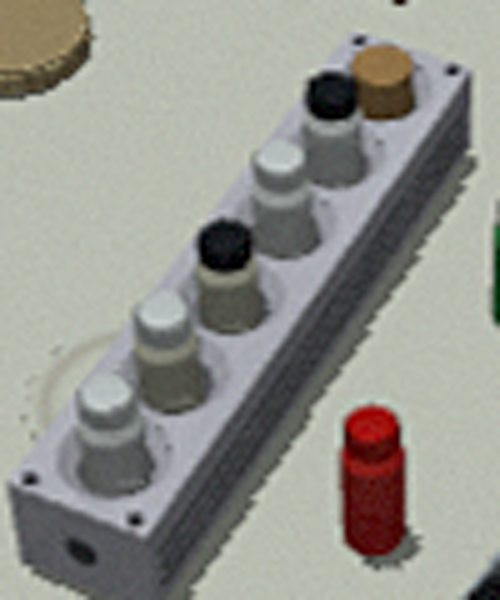

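```bash
python3 -c "
from station import manip
print(manip.sign_off()); print(manip.sense()['t'])"
```

```text
the job is handed in; nothing more can be done
None
the job is handed in; nothing more can be done
```

All four vials are in the rack in queue order, and I handed the job in at about 33 s of the 99 s allowed. From the reference vial to the cork they stand: vial_b, vial_a, vial_d, vial_c.

**Last checks:** With the gripper raised clear, the scene and top pictures showed:
- All four carriers were empty, and the five vials were upright with their cap tops at the same seated height to within about 1 px.
- The reference vial and the cork were in place, and the red and green look-alikes had not moved.
- b, d and c each showed floor contact of 4 to 10 N before release. vial_a showed 17 N and settled fully once released.

**What went wrong or disagreed:**
- **First grasp of vial_b:** it closed on top of the cap with about 9 N. The pads measured about 28 mm behind the stated TCP, not at the stated end of the fingers. I lifted off, measured the pads and grasped again lower.
- **Vial_a:** it caught the edge of its well, slipped upward and tilted a few degrees in the grip. I lifted it, re-centred its foot, lowered it and released it, and the pictures then showed it upright and seated.
- **Calibration:** the top and wrist cameras disagreed by 1 to 3 mm along the rack. I used close wrist views for the last two placements.

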